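# Put the laundry's coin mechanisms back in their own cradles

## Task

The three coin mechanisms on the service counter are in each other's cradles. First flip the toggle clamp on the blue cradle over to its open position, and leave it open; then, parking one mechanism on the empty black mat along the way, put every mechanism flat in the cradle of its own colour, lengthwise (either way round). Keep them upright, set them down rather than dropping them, and let go of each one.

Things in the scene. Friction and masses are not known exactly. Their poses are not given: they have to be found in the camera images.
- unit_red: coin mechanism: grey body with red top plate, 95 (x) by 52 (y) by 64 mm high, 0.25 to 0.5 kg; steel coin mouth 8 mm higher, 34 mm towards -x. Origin: centre of underside, z up, x lengthwise. Grip the flat long sides (52 mm apart). Starts in the blue cradle, held down by the closed toggle clamp; belongs in the red one.
- unit_yellow: coin mechanism: grey body with yellow top plate, 95 (x) by 52 (y) by 64 mm high, 0.25 to 0.5 kg; steel coin mouth 8 mm higher, 34 mm towards -x. Origin: centre of underside, z up, x lengthwise. Grip the flat long sides (52 mm apart). Starts in the red cradle; belongs in the yellow one.
- unit_blue: coin mechanism: grey body with blue top plate, 95 (x) by 52 (y) by 64 mm high, 0.25 to 0.5 kg; steel coin mouth 8 mm higher, 34 mm towards -x. Origin: centre of underside, z up, x lengthwise. Grip the flat long sides (52 mm apart). Starts in the yellow cradle; belongs in the blue one.
- cradle_red: red fixed cradle: open tray 126 (x) by 82 (y) mm, inside 116 by 72, floor 5 mm thick, rim 13 mm high, flat red tab at -x end. Origin: centre of underside, on the table; x lengthwise.
- cradle_yellow: yellow fixed cradle: open tray 126 (x) by 82 (y) mm, inside 116 by 72, floor 5 mm thick, rim 13 mm high, flat yellow tab at -x end. Origin: centre of underside, on the table; x lengthwise.
- cradle_blue: blue fixed cradle: open tray 126 (x) by 82 (y) mm, inside 116 by 72, floor 5 mm thick, rim 13 mm high, flat blue tab at -x end. Origin: centre of underside, on the table; x lengthwise. Carries the toggle clamp on a narrow steel post (88 mm high, foot 46 mm wide) beyond its +x end; pivot axis along y, 80 mm towards +x from the origin and 78 mm up.
- mat: empty black rubber mat lying on the table, fixed, 130 (x) by 90 (y) by 4 mm; origin at the centre of its underside. Free spot for one mechanism.
- clamp (a joint): clamp angle, rad. 0 closed: steel arm level, 62 mm from pivot towards cradle -x, pad 1 mm above the mechanism. Grows as the handle is pushed to cradle +x and the arm swings up; stop 1.9 = open (handle level, arm up, tip 140 mm above table). Over centre: past about 0.6 it falls open by the ball's weight, short of 0.2 it falls shut. Takes about 2 N at the ball.
- clamp_handle (a point): centre of the green ball, 32 mm across, on the end of the clamp's handle bar (10 mm thick), 85 mm from the pivot. Closed, the handle stands up leaning 0.5 rad towards cradle -x: this point is 41 mm to -x of the pivot and 153 mm above the table. Open, it is 84 mm to +x of the pivot and 92 mm above the table.
Not all that is in view belongs to the job. What is shaped like the cradle_blue but orange is not meant.

How it is judged (in metres and radians):
On the way, in this order (a step that is already met when the one before it is completed fails the run):
1. the toggle clamp is flipped open (value of joint clamp above 1.5 rad), for 0.2 s.
2. a mechanism is parked on the black mat and let go (((horizontal distance between unit_red and mat below 0.045 m and z of unit_red in the frame of mat below 0.009 m and contact force between unit_red and the fingers below 0.3 N) or (horizontal distance between unit_blue and mat below 0.045 m and z of unit_blue in the frame of mat below 0.009 m and contact force between unit_blue and the fingers below 0.3 N) or (horizontal distance between unit_yellow and mat below 0.045 m and z of unit_yellow in the frame of mat below 0.009 m and contact force between unit_yellow and the fingers below 0.3 N))), for 0.2 s.
At the end, for the whole second after the job is handed in: each mechanism rests, released, flat on the floor of the cradle of its own colour: centre within 16 mm of the cradle's centre, upright within 0.1 rad, length along the cradle's within 0.3 rad (either way round), underside less than 9 mm above the cradle's underside; the clamp is open (above 1.5 rad) (horizontal distance between unit_red and cradle_red below 0.016 m and z of unit_red in the frame of cradle_red below 0.009 m and angle between each of unit_red, unit_blue, unit_yellow's own z axis and vertical below 0.1 rad and angle between the x axis of unit_red and the x axis of cradle_red, either way round below 0.3 rad and linear speed of each of unit_red, unit_blue, unit_yellow below 0.02 m/s and angular speed of each of unit_red, unit_blue, unit_yellow below 0.1 rad/s and contact force between each of unit_red, unit_blue, unit_yellow and the fingers below 0.3 N and horizontal distance between unit_blue and cradle_blue below 0.016 m and z of unit_blue in the frame of cradle_blue below 0.009 m and angle between the x axis of unit_blue and the x axis of cradle_blue, either way round below 0.3 rad and horizontal distance between unit_yellow and cradle_yellow below 0.016 m and z of unit_yellow in the frame of cradle_yellow below 0.009 m and angle between the x axis of unit_yellow and the x axis of cradle_yellow, either way round below 0.3 rad and value of joint clamp above 1.5 rad); the robot touches nothing.
It fails at once if a mechanism is tipped by more than 0.7 rad (angle between any of unit_red, unit_blue, unit_yellow's own z axis and vertical above 0.7 rad).
It fails at once if the clamped mechanism is pulled up while the clamp is still closed (value of joint clamp below 0.8 rad and z of unit_red in the frame of cradle_blue above 0.02 m and horizontal distance between unit_red and cradle_blue below 0.06 m).
It fails at once if a mechanism is dropped (falls faster than 0.5 m/s after the fingers let go: over about 13 mm) ((contact force between unit_red and the fingers below 0.3 N and linear speed of unit_red above 0.5 m/s) or (contact force between unit_blue and the fingers below 0.3 N and linear speed of unit_blue above 0.5 m/s) or (contact force between unit_yellow and the fingers below 0.3 N and linear speed of unit_yellow above 0.5 m/s)).
It also fails if it takes over 136 s, if anything falls off the work surface, if the arm or the gripper's body presses on something with over 40 N, if the wrist force passes 120 N, or if a joint passes its speed limit or range.

## Robot

A 7-joint arm with a two-finger parallel gripper is mounted at the origin on the work surface. World frame = base frame: x ahead of the robot, y to its left, z up, the work surface at z = 0. Lengths are in mm, angles in rad, forces in N, time in s.
With the tool pointing down it reaches from about 400 to 875 mm from the base axis. Payload 19.3 kg.
Tool frame: the origin (TCP) lies midway between the tips of the shut fingers; the grasp point (between the pads) lies 19 mm behind it; z points along the fingers, y is the direction in which the jaws open and shut (so a half turn about z gives the same grasp; the last joint's range is limited). The gripper opens to 85 mm and grips with 20 to 120 N. Pads are 22 mm wide; open, the fingers measure 114 mm over their backs; the gripper's body (76 mm by 85 mm) begins 54 mm behind the grasp point. The pads swing forward as they close: fully open they stand 13 mm farther back than shut.
Start: joints at [-1.262, 0.521, -0.036, 1.599, 0.021, 1.021, -0.113], TCP at [231.146, 580.677, 231.291] pointing down, gripper open.
Joint ranges: [-2.91, 2.91], [-0.3, 2.13], [-1.5, 1.42], [0.17, 2.43], [-1.26, 4.41], [0.16, 1.93], [-2.52, 2.52]. Speed limits (rad/s): [1.89, 1.89, 2.39, 2.39, 3.01, 3.01, 3.01].

## Interface

Orientations are given as a unit quaternion [x, y, z, w].
In Python, from workcell import arm, camera, find_in, outline_of gives the robot as it stands.
- The arm moves only by the tool send_rows, never from a script. Its argument "moves" is a list of rows, each an object with "travel": the shift along the world's x, y, z as a fraction of full scale, a list of three; "delta_rot": the turn, a rotation vector about the world's x, y, z as a fraction of full scale, a list of three; "grip": the closure, from 0 (fully open) to 1 (shut). In form: [{"travel": [dx, dy, dz], "delta_rot": [rx, ry, rz], "grip": grip}, ...]. A call has 1 to 12 rows; each row shifts and turns the pose as measured when the row begins; what a row does not reach is not made up. Full scale, the value 1, is 150 mm for a shift and 180 degrees for a turn. A row lasts 1/10 s, in which the tool goes at most 50 mm and 8.59 degrees, less where a joint would pass 70% of its speed; a pose out of reach is approached as far as the arm can. A call with a number of a shift or a turn outside -1 to 1 is refused whole. A call with a gripper value outside its range is refused whole. The fingers move at their own pace and stop on an object; "squeeze" is the grip in N (left out, the last holds). Time passes only in rows, so rows that do not move let the fingers close. It gives the time, the measured TCP pose, the force and the opening at its end, in the units of the state.
- arm.observe(): the state, without advancing time (a new reading comes with each control period).
- camera(name): name is "scene" or "top" or "wrist"; returns a dict with "frame" (400x640x3 uint8, red, green, blue), "z_map" (400x640 float32, mm along the optical axis (not along the pixel's ray), 0 where there is no reading), "fx", "fy", "cx", "cy" (pixels), "dist_coeffs" ([k1, k2, p1, p2, k3] as OpenCV has them; the pictures are not rectified), "position" and "orientation" of the camera in the world; the wrist camera has in their place "hand_eye" (4x4, takes a point from camera to tool coordinates, whose origin is the TCP and whose axes are the flange's). Camera axes: x right, y up, looking along -z (the intrinsics and any distortion apply to the point x, -y, -z); pixel columns grow to the right and rows downward; lengths in mm; the calibration is good to about 2 mm. A picture is of the moment at which its call begins: read the wrist's pose just before it.
- arm.close_job(): hands the job in, once; it reports no verdict.
Trained networks look in the newest picture that a camera, given by its name, has taken for a name from the list of things; names that differ only in an ending like _2 or _b are one class to them, and where a whole thing is asked for, a point or a joint stands for the part that bears it (a point fixed in the world has none). Each returns a list of dicts, best first, with "p" (0 to 1); they miss things now and then, are a little off and sometimes report something else, mostly with a low value. They report only what shows in the picture. A call takes as long as a camera call. They do not tell look-alikes from the thing itself.
- find_in(camera, name): "box" ([left, top, width, height] in pixels, round what is visible of it).
- outline_of(camera, name): "pixels" (400x640 bool, what is visible of it) and "box" ([left, top, width, height] in pixels, round what is visible of it).
The state is a dict: "clock": time; "q": joint angles; "joint_velocities": joint speeds; "joint_efforts": joint torques, N m; "position": TCP position; "eef_rot": TCP orientation; "ft_force": force on the tool from outside, world axes, zero at the start; "torque": the same for the moment, N m; "width": finger opening in mm.
Only numpy, scipy, OpenCV 4.12 (cv2) and the standard library are available. Lean on these libraries where they do the work, as an engineer would, in place of code of your own. Each camera call takes 0.05 s, during which the arm holds its last target.

## Working session

There is one attempt and no reset: what is moved stays moved. The work goes in short steps, Python scripts to look and compute and a tool call to move; the robot and the scene stay as the last step left them, time stands still between calls to the robot, and variables do not carry over. Pictures are saved under pics/ and viewed, and the job is handed in when it is done.

Besides the shell and the picture viewer there is one more tool, called after "Emit:" by a JSON object that holds its "fn" and its "kwargs", one argument or row to a line. send_rows: Moves the arm, as the interface text tells. Its arguments: {"type":"object","properties":{"moves":{"type":"array"},"squeeze":{"type":"number"}},"required":["moves"]}

```bash
ls; mkdir -p pics
cat > h.py <<'E'
import numpy as np, cv2
from scipy.spatial.transform import Rotation as R
from workcell import arm, camera, find_in, outline_of
def cam(name, st=None):
    if name=='wrist': st=arm.observe()
    c=camera(name)
    if name=='wrist':
        T=np.eye(4);T[:3,:3]=R.from_quat(st['eef_rot']).as_matrix();T[:3,3]=st['position']
        c['T']=T@np.array(c['hand_eye'])
    else:
        o=np.array(c['orientation'])
        T=np.eye(4);T[:3,:3]=R.from_quat(o).as_matrix() if o.size==4 else o.reshape(3,3)
        T[:3,3]=c['position'];c['T']=T
    c['K']=np.array([[c['fx'],0,c['cx']],[0,c['fy'],c['cy']],[0,0,1.]])
    c['D']=np.array(c['dist_coeffs'],float)
    return c
def save(c,fn,crop=None,scale=1):
    im=c['frame'][:,:,::-1]
    if crop: x,y,w,h=crop; im=im[y:y+h,x:x+w]
    if scale!=1: im=cv2.resize(im,None,fx=scale,fy=scale,interpolation=cv2.INTER_CUBIC)
    cv2.imwrite('pics/'+fn,im)
def cloud(c,mask=None):
    z=c['z_map']; m=z>0
    if mask is not None: m&=mask
    v,u=np.nonzero(m)
    n=cv2.undistortPoints(np.stack([u,v],1).astype(float)[:,None],c['K'],c['D'])[:,0]
    d=z[v,u]
    p=np.stack([n[:,0]*d,-n[:,1]*d,-d],1)
    return p@c['T'][:3,:3].T+c['T'][:3,3],u,v
def proj(c,P):
    P=np.atleast_2d(P)
    q=(P-c['T'][:3,3])@c['T'][:3,:3]
    q=q*[1,-1,-1]
    return cv2.projectPoints(q,np.zeros(3),np.zeros(3),c['K'],c['D'])[0][:,0]
E
python3 - <<'E'
from h import *
print(arm.observe())
for n in ['scene','top','wrist']:
    c=cam(n); save(c,n+'0.png'); print(n,c['K'].tolist(),c['D'],c['T'].round(3).tolist(),c['z_map'].min(),c['z_map'].max())
E
```

```text
pics
{'clock': 0.0, 'q': array([-1.26219939,  0.52202065, -0.03633598,  1.60001292,  0.02119723,
        1.02108714, -0.11279819]), 'joint_velocities': array([-7.75781415e-04, -2.27351843e-04,  2.79467213e-05,  7.87218693e-04,
       -1.36334101e-03,  4.18032500e-04, -9.03109250e-04]), 'joint_efforts': array([-6.01689571e-04, -9.27120209e+01,  1.98022261e+00, -3.69900799e+01,
        1.78580271e-02,  8.46203242e-03,  2.45391351e-05]), 'position': array([231.0302317 , 580.36624095, 230.71973565]), 'eef_rot': array([ 1.88269148e-01,  9.82117305e-01, -5.67212573e-04, -7.05946393e-05]), 'ft_force': array([ 0.18951774, -0.28649923,  0.47388347]), 'torque': array([-0.01766759,  0.02644055,  0.0254488 ]), 'width': 85.16870163140403}
scene [[379.8299683184815, 0.0, 317.1536655901314], [0.0, 379.8299683184815, 196.41930093987384], [0.0, 0.0, 1.0]] [-0.07980738  0.          0.          0.          0.        ] [[-0.178, -0.642, 0.746, 1360.619], [0.984, -0.101, 0.148, 261.208], [-0.019, 0.76, 0.65, 839.7], [0.0, 0.0, 0.0, 1.0]] 0.0 2924.1284
top [[424.0929782930799, 0.0, 318.6214086128571], [0.0, 424.0929782930799, 195.9910226465462], [0.0, 0.0, 1.0]] [0.00099486 0.         0.         0.         0.        ] [[-0.019, 0.991, -0.13, 375.624], [-1.0, -0.016, 0.027, 121.444], [0.025, 0.131, 0.991, 1274.646], [0.0, 0.0, 0.0, 1.0]] 0.0 2183.9329
wrist [[331.81197059012413, 0.0, 319.9227860518002], [0.0, 331.81197059012413, 197.67256239447053], [0.0, 0.0, 1.0]] [0.00091034 0.         0.         0.         0.        ] [[0.37, -0.885, -0.282, 159.055], [0.929, 0.353, 0.113, 609.738], [-0.0, -0.304, 0.953, 372.375], [0.0, 0.0, 0.0, 1.0]] 0.0 1352.3071
```

View pics/scene0.png

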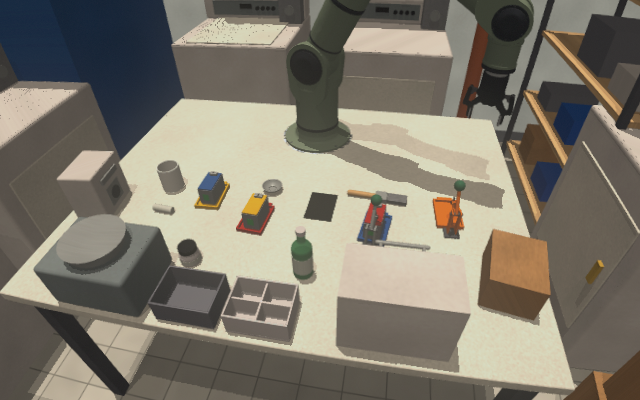

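View pics/top0.png

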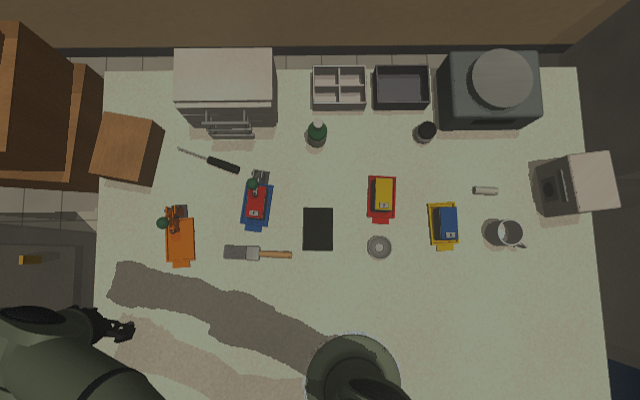

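```bash
cat > m.py <<'E'
from h import *
c=cam('top')
for n in ['unit_red','unit_yellow','unit_blue','cradle_red','cradle_yellow','cradle_blue','mat','clamp','clamp_handle']:
    for r in outline_of('top',n)[:3]:
        if r['p']<0.2: continue
        P,u,v=cloud(c,r['pixels'])
        if len(P)==0: print(n,r['p'],r['box']);continue
        zt=np.percentile(P[:,2],[5,50,95])
        if n.startswith('unit'): Q=P[(P[:,2]>zt[1]-12)]
        else: Q=P
        rc=cv2.minAreaRect(Q[:,:2].astype(np.float32))
        print(n,round(r['p'],2),r['box'],'z',zt.round(1),'med',np.median(Q[:,:2],0).round(1),'rect',np.round(rc[0],1),np.round(rc[1],1),round(rc[2],1))
E
python3 m.py
python3 - <<'E'
from h import *
c=cam('top'); save(c,'t1.png',(130,130,360,140),2.2)
E
```

```text
unit_red 0.69 [248.1, 184.3, 20.1, 33.7] z [30.9 67.6 75.8] med [516.7 267.6] rect [524.2 270.4] [52.4 95.1] 82.9
unit_blue 0.66 [434.8, 202.7, 22.8, 37.3] z [20.  67.3 74.3] med [ 453.2 -279.2] rect [ 454.  -281.7] [52.2 93.1] 89.4
cradle_red 0.94 [367.7, 174.3, 29.8, 49.4] z [ 0.9  7.2 15.3] med [504.7 -93.7] rect [ 531.6 -101.6] [ 83.6 143.6] 85.9
cradle_yellow 0.94 [429.3, 198.7, 26.8, 49.8] z [-0.8  5.9 15.5] med [ 419.1 -267.6] rect [ 447.4 -284.1] [152.6  83.9] 2.0
cradle_blue 0.73 [240.8, 167.3, 32.1, 64.3] z [  0.9  10.3 163.9] med [543.  266.4] rect [533.7 272.6] [ 82.6 185.3] 81.1
cradle_blue 0.57 [154.0, 202.3, 42.2, 69.5] z [ -0.    5.9 157.2] med [432.9 498.1] rect [431.6 503. ] [189.6  88.9] 4.0
mat 0.81 [300.9, 206.7, 34.0, 46.0] z [-0.8  3.4  7.4] med [446.1  90.9] rect [447.   91.9] [ 87.1 126.6] 88.7
clamp 0.77 [245.0, 171.4, 13.5, 23.6] z [ 74.6 157.7 167.7] med [558.7 265.9] rect [566.3 263.9] [26.6 56.1] 60.4
clamp 0.48 [157.5, 204.9, 16.4, 27.0] z [ 77.3 116.4 166.8] med [465.2 500.9] rect [468.7 516.5] [66.3 52.2] 20.9
clamp_handle 0.58 [158.1, 212.0, 13.4, 21.5] z [ 74.4 118.  166.8] med [462.4 500.6] rect [462.5 511.5] [57.3 47.7] 18.5
clamp_handle 0.57 [246.9, 171.3, 13.6, 25.0] z [ 76.3 156.9 167.5] med [558.7 266.3] rect [569.1 264.3] [29. 64.] 64.1
clamp_handle 0.25 [428.1, 197.6, 33.0, 54.7] z [ 0.3  6.2 15.4] med [ 430.8 -266.4] rect [ 447.2 -284. ] [144.8  82.9] 2.7
```

View pics/t1.png

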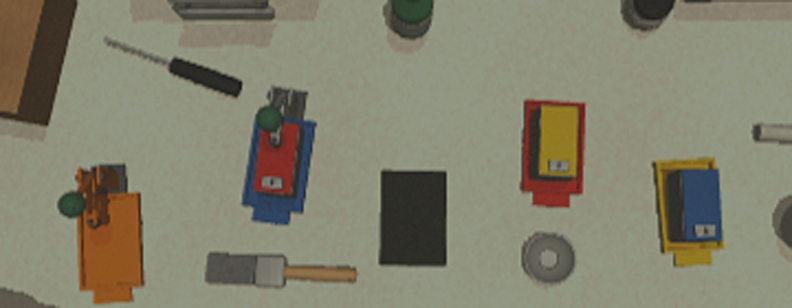

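```bash
cat > fit.py <<'E'
from h import *
from scipy.optimize import minimize
def rect_fit(P,L,W):
    rc=cv2.minAreaRect(P.astype(np.float32)); c=np.array(rc[0]); 
    pts=cv2.boxPoints(rc); e=[pts[1]-pts[0],pts[2]-pts[1]]
    l=max(e,key=np.linalg.norm); y=np.arctan2(l[1],l[0]); y=(y+np.pi/2)%np.pi-np.pi/2
    return c,np.sort(rc[1]),y
def clean(P,k=6,r=6):
    from scipy.spatial import cKDTree
    n=np.array([len(x) for x in cKDTree(P).query_ball_point(P,r)]); return P[n>=k]
if __name__=='__main__':
    c=cam('top')
    hsv=cv2.cvtColor(c['frame'],cv2.COLOR_RGB2HSV)
    P,u,v=cloud(c); H,S,V=[hsv[v,u,i].astype(int) for i in range(3)]
    col={'red':((H<6)|(H>172)),'yellow':(H>20)&(H<32),'blue':(H>100)&(H<125)}
    reg={'red':(532,-100),'yellow':(447,-284),'blue':(528,270)}
    for rn,(x,y) in reg.items():
        near=np.hypot(P[:,0]-x,P[:,1]-y)<110
        m=near&col[rn]&(S>110)&(P[:,2]>-5)&(P[:,2]<20)
        hi=m&(P[:,2]>9)
        print('cradle',rn,m.sum(),[np.round(t,2) for t in rect_fit(clean(P[m][:,:2],3),126,82)],'rim',[np.round(t,2) for t in rect_fit(clean(P[hi][:,:2],2),126,82)])
        for un in col:
            m2=near&col[un]&(S>110)&(P[:,2]>58)&(P[:,2]<76)
            if m2.sum()>60: print('   unit',un,m2.sum(),[np.round(t,2) for t in rect_fit(clean(P[m2][:,:2],3),95,52)],np.median(P[m2],0).round(1))
            
        g=near&(H>55)&(H<90)&(S>60)&(P[:,2]>120)
        if g.sum()>5: print('   ball',g.sum(),P[g].mean(0).round(1),P[g].min(0).round(1),P[g].max(0).round(1))
        g=near&(P[:,2]>80)
        if g.sum(): print('   high',g.sum(),np.c_[P[g].min(0),P[g].max(0)].round(0).tolist())
E
python3 fit.py
```

```text
cradle red 454 [array([ 529.03, -101.32]), array([ 82.99, 143.3 ]), np.float32(-0.07)] rim [array([ 535.9 , -101.72]), array([ 82.77, 128.2 ]), np.float32(-0.07)]
   unit yellow 471 [array([539.02, -97.38]), array([47.91, 92.34]), np.float32(-0.05)] [542.1 -97.8  68.3]
   high 1 [[501.0, 501.0], [-93.0, -93.0], [82.0, 82.0]]
cradle yellow 386 [array([ 445.42, -283.85]), array([ 82.93, 144.26]), np.float32(0.05)] rim [array([ 447.48, -283.74]), array([ 82.88, 140.14]), np.float32(0.05)]
   unit blue 429 [array([ 450.73, -283.17]), array([46.38, 86.87]), np.float32(-0.01)] [ 456.  -282.5   68.6]
   high 5 [[421.0, 424.0], [-290.0, -272.0], [80.0, 81.0]]
cradle blue 424 [array([512.43, 274.75]), array([ 79.53, 142.01]), np.float32(-0.16)] rim [array([521.6 , 273.32]), array([ 79.53, 123.46]), np.float32(-0.16)]
   unit red 410 [array([522.96, 270.66]), array([48.45, 92.28]), np.float32(-0.13)] [519.9 267.6  68.2]
   ball 83 [558.8 266.9 163.9] [546.7 254.1 154.1] [570.  280.5 171.3]
   high 209 [[496.0, 615.0], [246.0, 284.0], [80.0, 171.0]]
```

Emit:
{"fn": "send_rows", "kwargs": {
  "moves": [
    {"travel": [0.2,-0.225,0],"delta_rot": [0,0,0.035],"grip": 1},
    {"travel": [0.2,-0.225,0],"delta_rot": [0,0,0.035],"grip": 1},
    {"travel": [0.2,-0.225,0],"delta_rot": [0,0,0],"grip": 1},
    {"travel": [0.2,-0.225,0],"delta_rot": [0,0,0],"grip": 1},
    {"travel": [0.2,-0.225,0],"delta_rot": [0,0,0],"grip": 1},
    {"travel": [0.2,-0.225,0],"delta_rot": [0,0,0],"grip": 1},
    {"travel": [0.2,-0.225,0],"delta_rot": [0,0,0],"grip": 1},
    {"travel": [0.1,-0.1,0],"delta_rot": [0,0,0],"grip": 1},
    {"travel": [0,0,0],"delta_rot": [0,0,0],"grip": 1}
  ]
}}

```text
clock: 1.65
position: [461.1, 318.6, 231.6]
eef_rot: [0.073, 0.997, 0.001, 0.0]
ft_force: [-0.5, 0.4, 0.3]
width: 0.1
```

Emit:
{"fn": "send_rows", "kwargs": {
  "moves": [
    {"travel": [0.13,-0.14,0],"delta_rot": [0,0,0],"grip": 1},
    {"travel": [0.13,-0.14,0],"delta_rot": [0,0,0],"grip": 1},
    {"travel": [0,0,-0.2],"delta_rot": [0,0,0],"grip": 1},
    {"travel": [0,0,-0.2],"delta_rot": [0,0,0],"grip": 1},
    {"travel": [0,0,-0.15],"delta_rot": [0,0,0],"grip": 1},
    {"travel": [0,0,0],"delta_rot": [0,0,0],"grip": 1}
  ]
}}

```text
clock: 2.25
position: [500.1, 278.5, 147.8]
eef_rot: [0.072, 0.997, 0.002, 0.001]
ft_force: [0.4, 0.3, -0.6]
width: -0.0
```

Run:
```python
from h import *
s=arm.observe(); print(s['position'],s['eef_rot'])
c=cam('scene'); save(c,'s2.png',(320,140,160,120),4)
c=cam('wrist'); save(c,'w2.png')
```

```text
[500.12027754 278.50605888 147.79782375] [0.07228223 0.99738109 0.00227594 0.00102982]
```

View pics/s2.png

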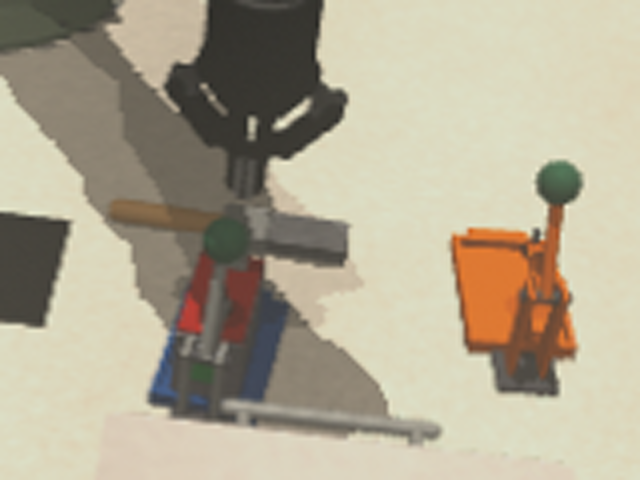

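View pics/w2.png

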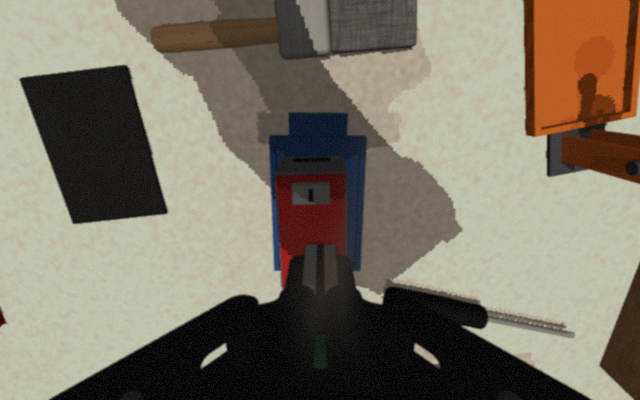

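Emit:
{"fn": "send_rows", "kwargs": {
  "moves": [
    {"travel": [0.1,-0.02,0],"delta_rot": [0,0,0],"grip": 1},
    {"travel": [0.1,-0.02,0],"delta_rot": [0,0,0],"grip": 1},
    {"travel": [0.1,-0.015,0],"delta_rot": [0,0,0],"grip": 1},
    {"travel": [0.1,-0.015,0],"delta_rot": [0,0,0],"grip": 1},
    {"travel": [0.1,-0.015,0],"delta_rot": [0,0,0],"grip": 1},
    {"travel": [0.1,-0.015,0],"delta_rot": [0,0,0],"grip": 1},
    {"travel": [0.1,-0.015,0],"delta_rot": [0,0,0],"grip": 1}
  ]
}}

```text
clock: 3.05
position: [609.2, 268.1, 163.9]
eef_rot: [0.069, 0.998, 0.008, 0.006]
ft_force: [-1.0, 0.2, 0.4]
width: 0.0
```

Run:
```python
from h import *
s=arm.observe(); print(s['position'],s['ft_force'])
c=cam('scene'); save(c,'s3.png',(320,140,160,120),4)
```

```text
[609.24081668 268.06759098 163.94307413] [-0.97891531  0.22823226  0.40061603]
```

View pics/s3.png

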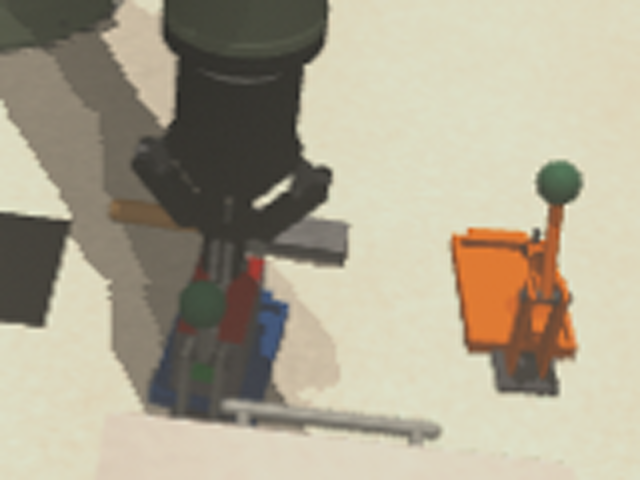

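Emit:
{"fn": "send_rows", "kwargs": {
  "moves": [
    {"travel": [0,0,0.1],"delta_rot": [0,0,0],"grip": 1},
    {"travel": [0,0,0.15],"delta_rot": [0,0,0],"grip": 1},
    {"travel": [0,0,0.15],"delta_rot": [0,0,0],"grip": 1},
    {"travel": [0,0,0.1],"delta_rot": [0,0,0],"grip": 0},
    {"travel": [0,0,0],"delta_rot": [0,0,0],"grip": 0}
  ]
}}

```text
clock: 3.6
position: [611.3, 269.3, 248.9]
eef_rot: [0.069, 0.997, 0.01, 0.01]
ft_force: [-0.2, 0.4, -0.8]
width: 28.2
```

Run:
```python
from h import *
s=arm.observe(); print(s['position'],s['ft_force'],s['eef_rot'])
c=cam('scene'); save(c,'s4.png',(320,140,160,120),4)
```

```text
[611.29261409 269.32060271 248.90970095] [-0.23434282  0.42780923 -0.7846112 ] [0.06940827 0.99749606 0.00967255 0.00951495]
```

View pics/s4.png

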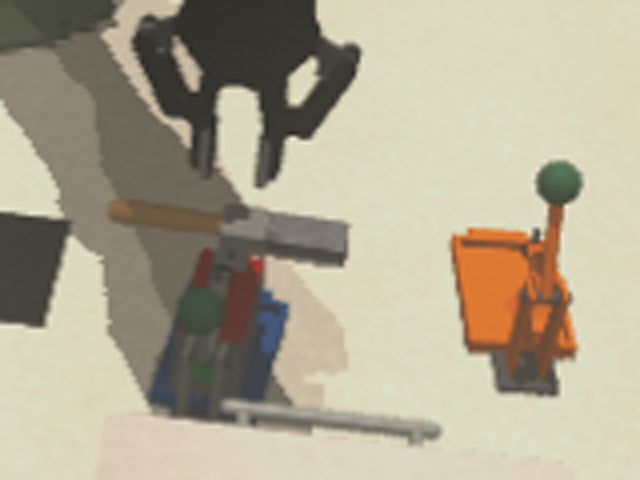

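```bash
cat > ball.py <<'E'
from h import *
for n in ['scene','top']:
    c=cam(n); hsv=cv2.cvtColor(c['frame'],cv2.COLOR_RGB2HSV)
    P,u,v=cloud(c); H,S=hsv[v,u,0].astype(int),hsv[v,u,1]
    g=(abs(P[:,0]-600)<110)&(abs(P[:,1]-270)<60)&(H>50)&(H<95)&(S>50)&(P[:,2]>60)&(P[:,2]<190)
    if g.sum(): print(n,g.sum(),P[g].mean(0).round(1),P[g].min(0).round(0),P[g].max(0).round(0))
E
python3 ball.py
```

```text
scene 24 [641.3 256.6 168.1] [630. 248. 162.] [648. 264. 173.]
```

Emit:
{"fn": "send_rows", "kwargs": {
  "moves": [
    {"travel": [-0.1,0,0],"delta_rot": [0,0,0],"grip": 0},
    {"travel": [-0.1,0,0],"delta_rot": [0,0,0],"grip": 0},
    {"travel": [-0.1,0,0],"delta_rot": [0,0,0],"grip": 0},
    {"travel": [0,0,0],"delta_rot": [0,0,0],"grip": 0}
  ]
}}

```text
clock: 4.15
position: [562.1, 268.1, 241.9]
eef_rot: [0.069, 0.998, 0.007, 0.005]
ft_force: [0.3, 0.6, 0.9]
width: 85.7
```

```bash
python3 ball.py;  python3 - <<'E'
from h import *
s=arm.observe(); print(s['position'],s['ft_force'],s['eef_rot'])
c=cam('scene'); save(c,'s5.png',(320,140,160,120),4)
E
```

```text
scene 56 [642.7 252.6 165.7] [630. 243. 159.] [652. 264. 173.]
[563.78592773 267.81722432 242.01840736] [ 0.56505031 -0.89429717  0.91389025] [0.06979189 0.99751836 0.00710848 0.00597403]
```

View pics/s5.png

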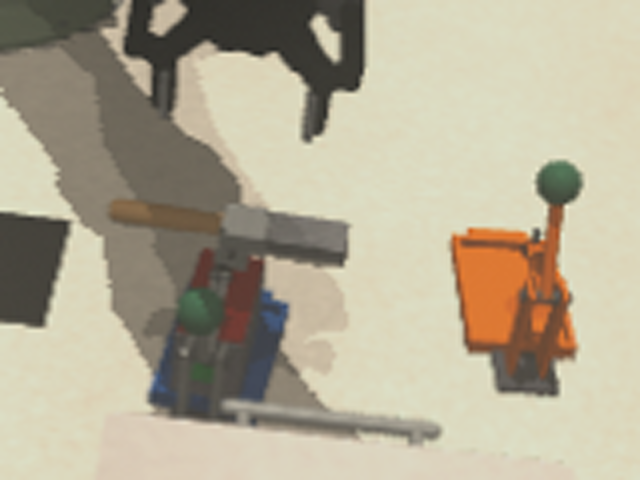

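Run:
```python
from h import *
c=cam('top')
P,u,v=cloud(c)
for x in range(600,900,20):
    r=[]
    for y in range(180,380,20):
        g=(abs(P[:,0]-x)<10)&(abs(P[:,1]-y)<10)
        r.append(int(P[g,2].max()) if g.any() else -1)
    print(x,r)
save(c,'t5.png',(150,40,160,200),3)
```

```text
600 [2, 594, 629, 626, 617, 610, 599, -1, -1, -1]
620 [4, 4, 599, 617, 610, -1, -1, -1, -1, -1]
640 [4, 4, 2, -1, -1, -1, -1, -1, -1, -1]
660 [5, 4, 4, 4, -1, -1, -1, -1, -1, -1]
680 [5, 8, 3, 4, -1, -1, -1, -1, -1, -1]
700 [5, 4, 5, 4, 1, -1, -1, -1, -1, -1]
720 [6, 4, 8, 4, 0, -1, -1, -1, -1, -1]
740 [4, 4, 6, 4, 3, -1, -1, -1, -1, -1]
760 [3, 4, 192, 191, 191, 189, 189, -1, 190, 190]
780 [4, 7, 203, 202, 203, 202, 203, 202, 202, 203]
800 [4, 4, 202, 202, 204, 203, 204, 204, 202, 203]
820 [3, 4, 204, 204, 202, 205, 205, 203, 203, 203]
840 [4, 2, 203, 204, 204, 202, 205, 205, 204, 204]
860 [3, 4, 204, 204, 204, 203, 203, 204, 204, 203]
880 [4, 4, 202, 204, 203, 204, 203, 202, 203, 203]
```

View pics/t5.png

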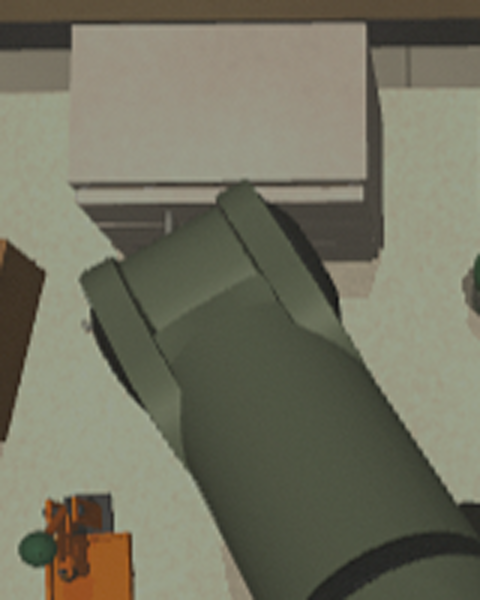

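Emit:
{"fn": "send_rows", "kwargs": {
  "moves": [
    {"travel": [0.12,-0.025,0],"delta_rot": [0,0,0],"grip": 1},
    {"travel": [0.11,-0.025,0],"delta_rot": [0,0,0],"grip": 1},
    {"travel": [0,0,0],"delta_rot": [0,0,0],"grip": 1},
    {"travel": [0,0,-0.15],"delta_rot": [0,0,0],"grip": 1},
    {"travel": [0,0,-0.15],"delta_rot": [0,0,0],"grip": 1},
    {"travel": [0,0,-0.15],"delta_rot": [0,0,0],"grip": 1},
    {"travel": [0,0,-0.15],"delta_rot": [0,0,0],"grip": 1},
    {"travel": [0,0,0],"delta_rot": [0,0,0],"grip": 1}
  ]
}}

```text
clock: 5.15
position: [601.5, 259.6, 147.8]
eef_rot: [0.071, 0.997, 0.007, 0.006]
ft_force: [-0.3, -0.5, 0.6]
width: -0.1
```

```bash
python3 ball.py;  python3 - <<'E'
from h import *
s=arm.observe(); print(s['position'],s['ft_force'],s['eef_rot'])
c=cam('scene'); save(c,'s6.png',(320,140,160,120),4)
E
```

```text
scene 30 [641.9 257.  167.8] [633. 246. 163.] [650. 267. 172.]
[602.94558306 260.18156582 150.89828492] [0.74446286 0.55374896 0.47172993] [0.07108214 0.99740467 0.00822176 0.00797853]
```

View pics/s6.png

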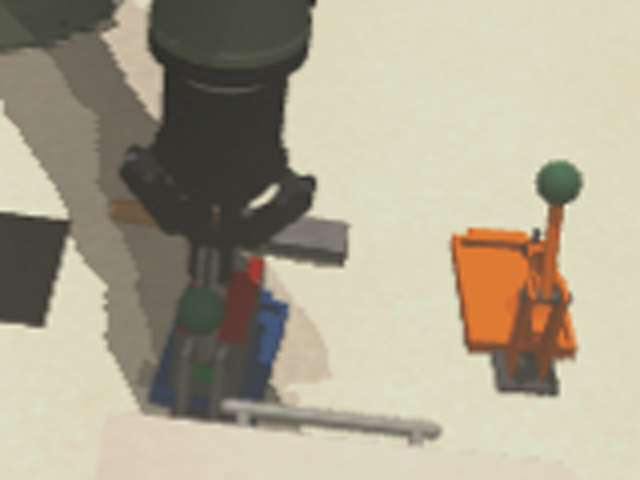

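Emit:
{"fn": "send_rows", "kwargs": {
  "moves": [
    {"travel": [0.08,-0.013,-0.01],"delta_rot": [0,0,0],"grip": 1},
    {"travel": [0.08,-0.013,-0.01],"delta_rot": [0,0,0],"grip": 1},
    {"travel": [0.08,-0.013,-0.01],"delta_rot": [0,0,0],"grip": 1},
    {"travel": [0.06,-0.01,-0.01],"delta_rot": [0,0,0],"grip": 1},
    {"travel": [0,0,0],"delta_rot": [0,0,0],"grip": 1}
  ]
}}

```text
clock: 5.8
position: [652.3, 254.4, 153.2]
eef_rot: [0.071, 0.997, 0.011, 0.012]
ft_force: [-0.1, -0.3, 0.2]
width: 0.0
```

```bash
python3 ball.py;  python3 - <<'E'
from h import *
s=arm.observe(); print(s['position'],s['ft_force'],s['eef_rot'])
c=cam('scene'); save(c,'s7.png',(320,140,160,120),4)
E
```

```text
scene 15 [676.7 248.9 125.1] [626. 239.  91.] [687. 263. 131.]
[651.22348452 254.83192327 153.10995425] [-0.21925649  0.61490802  0.35773187] [0.07054072 0.9973769  0.01093392 0.01199026]
```

View pics/s7.png

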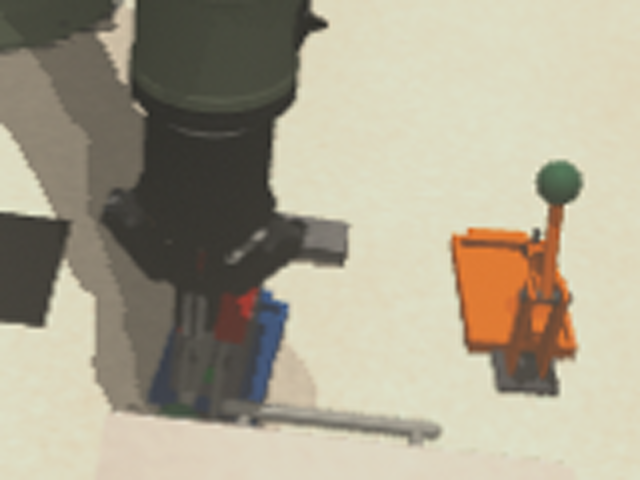

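Emit:
{"fn": "send_rows", "kwargs": {
  "moves": [
    {"travel": [0,0,0.2],"delta_rot": [0,0,0],"grip": 1},
    {"travel": [0,0,0.2],"delta_rot": [0,0,0],"grip": 0},
    {"travel": [-0.2,0,0.2],"delta_rot": [0,0,0],"grip": 0},
    {"travel": [-0.3,0,0],"delta_rot": [0,0,0],"grip": 0},
    {"travel": [-0.3,0,0],"delta_rot": [0,0,0],"grip": 0},
    {"travel": [-0.3,0,0],"delta_rot": [0,0,0],"grip": 0},
    {"travel": [0,0,0],"delta_rot": [0,0,0],"grip": 0}
  ]
}}

```text
clock: 6.65
position: [475.4, 255.1, 245.8]
eef_rot: [0.069, 0.997, 0.011, 0.011]
ft_force: [1.4, 0.3, 0.8]
width: 84.4
```

```bash
cat >> h.py <<'E'
def todo(tgt, yaw):
    """tgt TCP mm, yaw = direction of unit length (world); jaw along yaw+90. prints travel/delta_rot in fractions"""
    s=arm.observe(); Rc=R.from_quat(s['eef_rot'])
    best=None
    for k in (0,np.pi):
        a=yaw+k
        M=np.array([[np.cos(a),np.sin(a),0],[np.sin(a),-np.cos(a),0],[0,0,-1]]) # x along yaw, y = perpendicular, z down
        rv=(R.from_matrix(M)*Rc.inv()).as_rotvec()
        if best is None or np.linalg.norm(rv)<np.linalg.norm(best): best=rv
    d=np.array(tgt)-s['position']
    print('t',round(s['clock'],2),'pos',s['position'].round(1),'w',round(s['width'],1),'ft',s['ft_force'].round(1),'need mm',d.round(1),'frac',(d/150).round(3),'rot frac',(best/np.pi).round(4))
E
python3 ball.py;  python3 - <<'E'
from h import *
todo([522,272,250],-.15)
for n in ['scene','top','wrist']:
    c=cam(n); save(c,n+'8.png')
E
```

```text
scene 16 [681.  247.7 106.6] [674. 240. 103.] [687. 256. 111.]
top 79 [680.9 248.  102.2] [670. 236.  87.] [695. 261. 110.]
t 6.75 pos [479.8 255.1 246.1] w 85.5 ft [ 1.1  0.3 -0.5] need mm [42.2 16.9  3.9] frac [0.282 0.113 0.026] rot frac [-0.0067  0.0082 -0.0031]
```

View pics/top8.png

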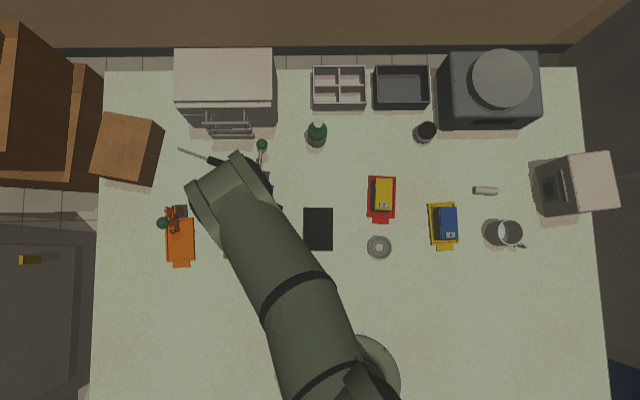

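View pics/wrist8.png

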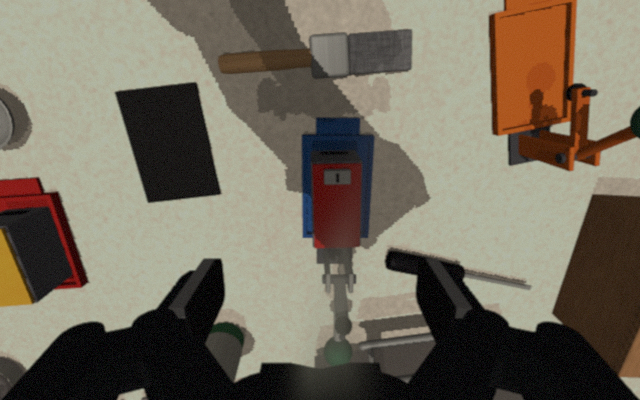

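```bash
cat > wfit.py <<'E'
import sys
from h import *
from fit import rect_fit, clean
HU={'red':lambda H:(H<6)|(H>172),'yellow':lambda H:(H>20)&(H<32),'blue':lambda H:(H>100)&(H<125)}
def wf(camname,col,near,zr,smin=110,rad=110):
    c=cam(camname); hsv=cv2.cvtColor(c['frame'],cv2.COLOR_RGB2HSV)
    P,u,v=cloud(c); H,S=hsv[v,u,0].astype(int),hsv[v,u,1]
    m=(np.hypot(P[:,0]-near[0],P[:,1]-near[1])<rad)&HU[col](H)&(S>smin)&(P[:,2]>zr[0])&(P[:,2]<zr[1])
    Q=clean(P[m][:,:2],6,5)
    f=rect_fit(Q,0,0); print(camname,col,zr,m.sum(),'centre',f[0].round(1),'size',f[1].round(1),'yaw',round(float(f[2]),3),'zmed',np.median(P[m,2]).round(1))
    return f
E
python3 - <<'E'
from wfit import *
wf('wrist','red',(522,271),(55,76))
wf('wrist','blue',(522,271),(-5,20))
wf('wrist','blue',(522,271),(9,20))
E
```

```text
wrist red (55, 76) 3355 centre [522.6 271.1] size [48.8 91.6] yaw -0.125 zmed 68.0
wrist blue (-5, 20) 2602 centre [511.5 276.2] size [ 79.  142.7] yaw -0.153 zmed 4.4
wrist blue (9, 20) 707 centre [521.1 274.8] size [ 79.2 125.3] yaw -0.159 zmed 11.9
```

Emit:
{"fn": "send_rows", "kwargs": {
  "moves": [
    {"travel": [0.14,0.053,-0.1],"delta_rot": [-0.0067,0.0082,0.005],"grip": 0},
    {"travel": [0.14,0.053,-0.1],"delta_rot": [0,0,0],"grip": 0},
    {"travel": [0,0,-0.2],"delta_rot": [0,0,0],"grip": 0},
    {"travel": [0,0,-0.2],"delta_rot": [0,0,0],"grip": 0},
    {"travel": [0,0,0],"delta_rot": [0,0,0],"grip": 0}
  ]
}}

```text
clock: 7.55
position: [526.9, 270.4, 151.1]
eef_rot: [0.064, 0.998, -0.001, -0.001]
ft_force: [0.0, 0.5, 0.8]
width: 85.4
```

Run:
```python
from h import *
todo([522.6,271.1,25],-.125)
c=cam('wrist');save(c,'w9.png')
c=cam('scene');save(c,'s9.png',(320,140,160,120),4)
```

```text
t 7.55 pos [526.9 270.4 151.1] w 85.4 ft [0.  0.5 0.8] need mm [  -4.3    0.7 -126.1] frac [-0.029  0.005 -0.84 ] rot frac [ 0.0004 -0.0006  0.0011]
```

View pics/w9.png

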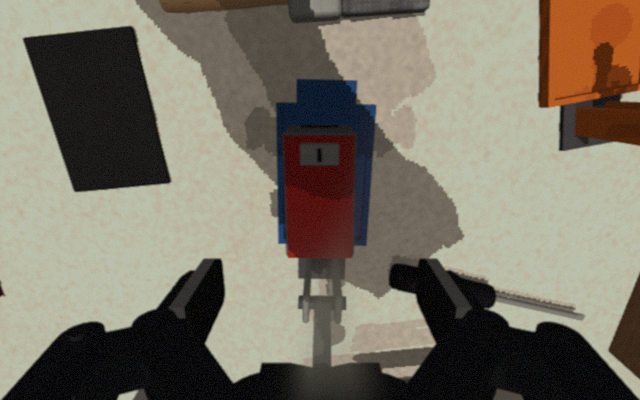

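Emit:
{"fn": "send_rows", "kwargs": {
  "moves": [
    {"travel": [-0.029,0.005,-0.2],"delta_rot": [0,0,0],"grip": 0},
    {"travel": [0,0,-0.2],"delta_rot": [0,0,0],"grip": 0},
    {"travel": [0,0,-0.2],"delta_rot": [0,0,0],"grip": 0},
    {"travel": [0,0,-0.2],"delta_rot": [0,0,0],"grip": 0},
    {"travel": [0,0,-0.03],"delta_rot": [0,0,0],"grip": 0},
    {"travel": [0,0,0],"delta_rot": [0,0,0],"grip": 0}
  ]
}}

```text
clock: 8.25
position: [530.4, 275.2, 38.5]
eef_rot: [0.065, 0.998, 0.005, 0.008]
ft_force: [0.5, -0.9, 0.6]
width: 85.2
```

Run:
```python
from h import *
todo([522.6,271.1,25],-.125)
c=cam('scene');save(c,'s10.png',(320,140,160,120),4)
```

```text
t 8.25 pos [530.4 275.2  38.5] w 85.2 ft [ 0.5 -0.9  0.6] need mm [ -7.8  -4.1 -13.5] frac [-0.052 -0.027 -0.09 ] rot frac [-0.0031  0.0051  0.0016]
```

View pics/s10.png

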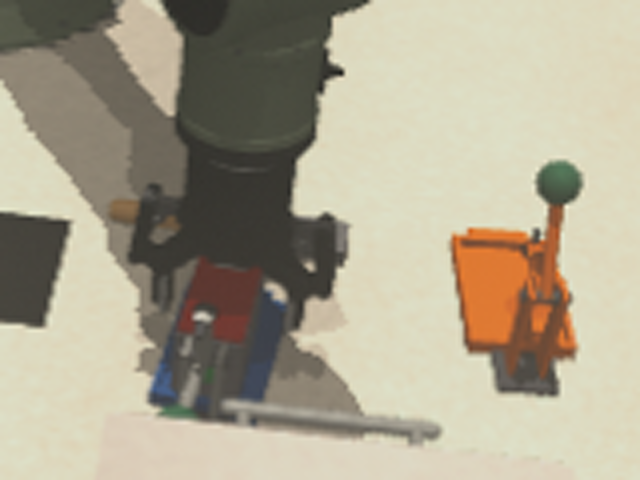

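Emit:
{"fn": "send_rows", "kwargs": {
  "moves": [
    {"travel": [-0.052,-0.027,-0.045],"delta_rot": [-0.003,0.005,0.0015],"grip": 0},
    {"travel": [0,0,-0.04],"delta_rot": [0,0,0],"grip": 0},
    {"travel": [0,0,0],"delta_rot": [0,0,0],"grip": 0}
  ]
}}

```text
clock: 8.6
position: [523.9, 271.9, 29.4]
eef_rot: [0.063, 0.998, 0.001, 0.002]
ft_force: [-0.2, -0.6, -0.2]
width: 85.4
```

Run:
```python
from h import *
todo([522.6,271.1,25],-.125)
```

```text
t 8.6 pos [523.9 271.9  29.4] w 85.4 ft [-0.2 -0.6 -0.2] need mm [-1.3 -0.8 -4.4] frac [-0.009 -0.006 -0.03 ] rot frac [-0.0008  0.0013  0.    ]
```

Emit:
{"fn": "send_rows", "kwargs": {
  "moves": [
    {"travel": [-0.008,-0.005,-0.02],"delta_rot": [-0.001,0.001,0],"grip": 1},
    {"travel": [0,0,0],"delta_rot": [0,0,0],"grip": 1},
    {"travel": [0,0,0],"delta_rot": [0,0,0],"grip": 1},
    {"travel": [0,0,0],"delta_rot": [0,0,0],"grip": 1},
    {"travel": [0,0,0],"delta_rot": [0,0,0],"grip": 1},
    {"travel": [0,0,0],"delta_rot": [0,0,0],"grip": 1}
  ],
  "squeeze": 60
}}

```text
clock: 9.2
position: [523.1, 271.3, 27.2]
eef_rot: [0.063, 0.998, -0.0, 0.001]
ft_force: [0.0, 0.2, -0.5]
width: 51.3
```

```bash
python3 ball.py
python3 - <<'E'
from h import *
todo([522.6,271.1,25],-.125)
E
```

```text
scene 17 [676.9 249.7 104.5] [623. 240.  81.] [686. 264. 110.]
top 79 [680.8 248.2 103. ] [670. 236.  94.] [694. 262. 111.]
t 9.3 pos [523.1 271.2  27.2] w 51.6 ft [-0.3  0.3 -0.3] need mm [-0.5 -0.1 -2.2] frac [-0.003 -0.001 -0.015] rot frac [0.0002 0.0005 0.0001]
```

Emit:
{"fn": "send_rows", "kwargs": {
  "moves": [
    {"travel": [0,0,0.1],"delta_rot": [0,0,0],"grip": 1},
    {"travel": [0,0,0.15],"delta_rot": [0,0,0],"grip": 1},
    {"travel": [0,0,0.15],"delta_rot": [0,0,0],"grip": 1},
    {"travel": [0,0,0.1],"delta_rot": [0,0,0],"grip": 1},
    {"travel": [-0.07,-0.16,0],"delta_rot": [0,0,0.01],"grip": 1},
    {"travel": [-0.09,-0.2,0],"delta_rot": [0,0,0.01],"grip": 1},
    {"travel": [-0.09,-0.2,0],"delta_rot": [0,0,0.01],"grip": 1},
    {"travel": [-0.09,-0.2,0],"delta_rot": [0,0,0],"grip": 1},
    {"travel": [-0.09,-0.2,0],"delta_rot": [0,0,0],"grip": 1},
    {"travel": [-0.07,-0.15,0],"delta_rot": [0,0,0],"grip": 1},
    {"travel": [0,0,0],"delta_rot": [0,0,0],"grip": 1}
  ]
}}

```text
clock: 10.4
position: [443.6, 99.3, 113.8]
eef_rot: [0.013, 1.0, 0.0, 0.002]
ft_force: [-0.2, 0.6, -4.3]
width: 51.5
```

Run:
```python
from h import *
todo([447,91.5,27],-.02)
c=cam('scene');save(c,'s11.png',(200,120,240,150),3)
```

```text
t 10.4 pos [443.6  99.3 113.8] w 51.5 ft [-0.2  0.6 -4.3] need mm [  3.4  -7.8 -86.8] frac [ 0.022 -0.052 -0.579] rot frac [-0.0001  0.0015  0.0018]
```

View pics/s11.png

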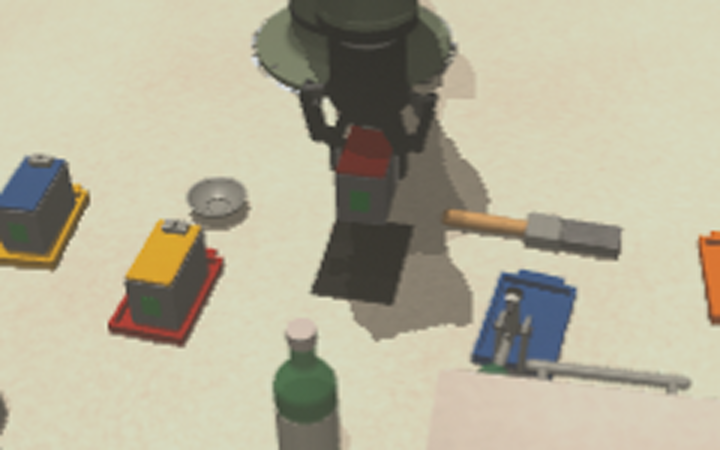

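Emit:
{"fn": "send_rows", "kwargs": {
  "moves": [
    {"travel": [0.022,-0.052,-0.1],"delta_rot": [0,0.0015,0.0018],"grip": 1},
    {"travel": [0,0,-0.15],"delta_rot": [0,0,0],"grip": 1},
    {"travel": [0,0,-0.15],"delta_rot": [0,0,0],"grip": 1},
    {"travel": [0,0,-0.08],"delta_rot": [0,0,0],"grip": 1},
    {"travel": [0,0,0],"delta_rot": [0,0,0],"grip": 1}
  ]
}}

```text
clock: 10.95
position: [451.3, 94.6, 37.9]
eef_rot: [0.007, 1.0, 0.002, 0.002]
ft_force: [0.8, 0.2, -4.5]
width: 51.3
```

Run:
```python
from h import *
todo([447,91.5,26.5],-.02)
```

```text
t 10.95 pos [451.3  94.6  37.9] w 51.3 ft [ 0.8  0.2 -4.5] need mm [ -4.3  -3.1 -11.4] frac [-0.029 -0.021 -0.076] rot frac [-0.0011  0.0014 -0.0018]
```

Emit:
{"fn": "send_rows", "kwargs": {
  "moves": [
    {"travel": [-0.029,-0.021,-0.04],"delta_rot": [-0.001,0.0014,-0.002],"grip": 1},
    {"travel": [0,0,-0.025],"delta_rot": [0,0,0],"grip": 1},
    {"travel": [0,0,-0.015],"delta_rot": [0,0,0],"grip": 1},
    {"travel": [0,0,0],"delta_rot": [0,0,0],"grip": 1}
  ]
}}

```text
clock: 11.35
position: [447.9, 92.0, 26.3]
eef_rot: [0.01, 1.0, 0.0, 0.001]
ft_force: [1.1, 0.6, -3.9]
width: 51.2
```

Run:
```python
from h import *
todo([447,91.5,26.5],-.02)
```

```text
t 11.35 pos [447.9  92.   26.3] w 51.2 ft [ 1.1  0.6 -3.9] need mm [-0.9 -0.5  0.2] frac [-0.006 -0.003  0.001] rot frac [-0.0002  0.0004 -0.    ]
```

Emit:
{"fn": "send_rows", "kwargs": {
  "moves": [
    {"travel": [-0.005,-0.003,-0.01],"delta_rot": [0,0,0],"grip": 1},
    {"travel": [0,0,-0.01],"delta_rot": [0,0,0],"grip": 1},
    {"travel": [0,0,0],"delta_rot": [0,0,0],"grip": 1}
  ]
}}

```text
clock: 11.65
position: [448.3, 92.0, 26.6]
eef_rot: [0.01, 1.0, 0.001, 0.003]
ft_force: [0.7, -0.0, -4.5]
width: 51.1
```

Emit:
{"fn": "send_rows", "kwargs": {
  "moves": [
    {"travel": [-0.005,-0.003,-0.03],"delta_rot": [0,0,0],"grip": 1},
    {"travel": [-0.005,0,-0.02],"delta_rot": [0,0.001,0],"grip": 1}
  ]
}}

```text
clock: 11.85
position: [449.3, 92.2, 23.5]
eef_rot: [0.01, 1.0, 0.002, 0.004]
ft_force: [-29.1, -6.8, 125.7]
width: 51.2
```

Emit:
{"fn": "send_rows", "kwargs": {
  "moves": [
    {"travel": [0,0,0.015],"delta_rot": [0,0,0],"grip": 1}
  ]
}}

```text
clock: 11.95
position: [449.8, 92.2, 26.6]
eef_rot: [0.01, 1.0, 0.002, 0.005]
ft_force: [-0.4, -0.0, -4.3]
width: 51.3
```

Run:
```python
from h import *
todo([447,91.5,26.5],-.02)
```

```text
t 11.95 pos [449.8  92.2  26.6] w 51.3 ft [-0.4 -0.  -4.3] need mm [-2.8 -0.7 -0.1] frac [-0.019 -0.005 -0.001] rot frac [-0.001   0.0033 -0.0001]
```

Emit:
{"fn": "send_rows", "kwargs": {
  "moves": [
    {"travel": [0,0,0],"delta_rot": [0,0,0],"grip": 0},
    {"travel": [0,0,0],"delta_rot": [0,0,0],"grip": 0},
    {"travel": [0,0,0],"delta_rot": [0,0,0],"grip": 0},
    {"travel": [0,0,0],"delta_rot": [0,0,0],"grip": 0},
    {"travel": [0,0,0],"delta_rot": [0,0,0],"grip": 0}
  ]
}}

```text
clock: 12.45
position: [450.8, 92.5, 26.7]
eef_rot: [0.01, 1.0, 0.002, 0.006]
ft_force: [0.0, 0.5, -0.2]
width: 85.4
```

Run:
```python
from h import *
todo([447,91.5,26.5],-.02)
c=cam('scene');save(c,'s12.png',(200,120,240,150),3)
```

```text
t 12.45 pos [450.8  92.5  26.7] w 85.4 ft [ 0.   0.5 -0.2] need mm [-3.8 -1.  -0.2] frac [-0.025 -0.007 -0.001] rot frac [-0.0013  0.0039 -0.0002]
```

View pics/s12.png

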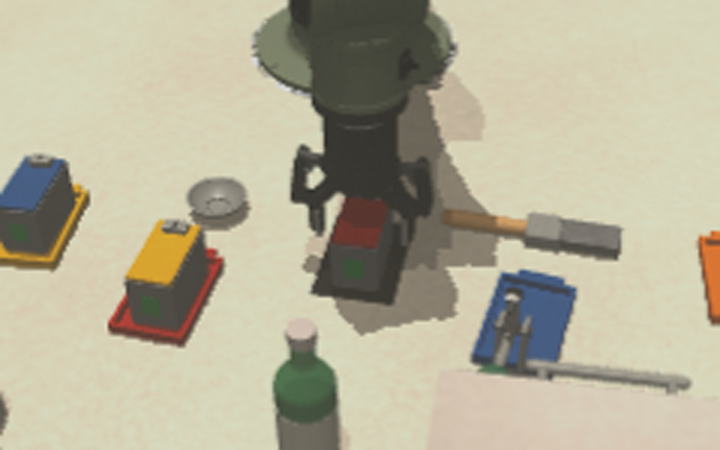

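Emit:
{"fn": "send_rows", "kwargs": {
  "moves": [
    {"travel": [-0.02,0,0.2],"delta_rot": [-0.0013,0.0039,0],"grip": 0},
    {"travel": [0,0,0.3],"delta_rot": [0,0,0],"grip": 0},
    {"travel": [0,0,0.3],"delta_rot": [0,0,0],"grip": 0},
    {"travel": [0,-0.25,0.25],"delta_rot": [0,0,0.006],"grip": 0},
    {"travel": [0,-0.3,0],"delta_rot": [0,0,0],"grip": 0},
    {"travel": [0,-0.32,0],"delta_rot": [0,0,0],"grip": 0},
    {"travel": [0,-0.32,0],"delta_rot": [0,0,0],"grip": 0},
    {"travel": [0,-0.32,0],"delta_rot": [0,0,0],"grip": 0},
    {"travel": [0,-0.32,0],"delta_rot": [0,0,0],"grip": 0},
    {"travel": [0,-0.32,0],"delta_rot": [0,0,0],"grip": 0},
    {"travel": [0,-0.3,0],"delta_rot": [0,0,0],"grip": 0},
    {"travel": [0,0,0],"delta_rot": [0,0,0],"grip": 0}
  ]
}}

```text
clock: 13.7
position: [443.3, -286.0, 187.8]
eef_rot: [-0.003, 1.0, -0.001, 0.001]
ft_force: [-0.3, 1.1, 0.2]
width: 85.5
```

Run:
```python
from wfit import *
todo([453,-282,25],0)
wf('top','red',(447,91.5),(55,76)); 
f=wf('wrist','blue',(453,-282),(55,76))
wf('wrist','yellow',(453,-282),(-5,20))
wf('wrist','yellow',(453,-282),(9,20))
c=cam('wrist');save(c,'w13.png')
```

```text
t 13.7 pos [ 443.3 -286.   187.8] w 85.5 ft [-0.3  1.1  0.2] need mm [   9.7    4.  -162.8] frac [ 0.065  0.027 -1.085] rot frac [ 0.0008  0.0005 -0.0021]
top red (55, 76) 491 centre [450.2  92. ] size [45.8 88.7] yaw -0.02 zmed 67.3
wrist blue (55, 76) 4368 centre [ 450.  -282.7] size [48.  90.4] yaw -0.013 zmed 68.0
wrist yellow (-5, 20) 864 centre [ 449.5 -311.6] size [ 85.7 123.4] yaw -0.606 zmed 7.1
wrist yellow (9, 20) 425 centre [ 467.6 -292.5] size [ 81.6 107.2] yaw -0.134 zmed 12.0
```

View pics/w13.png

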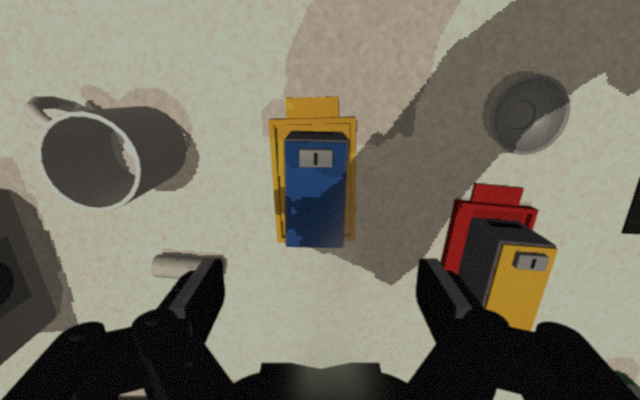

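Emit:
{"fn": "send_rows", "kwargs": {
  "moves": [
    {"travel": [0.055,0.022,-0.1],"delta_rot": [0.001,0.0005,-0.006],"grip": 0},
    {"travel": [-0.008,0,-0.2],"delta_rot": [0,0.001,0],"grip": 0},
    {"travel": [-0.008,0,-0.2],"delta_rot": [0,0.001,0],"grip": 0},
    {"travel": [-0.008,0,-0.2],"delta_rot": [0,0.001,0],"grip": 0},
    {"travel": [-0.008,0,-0.2],"delta_rot": [0,0.001,0],"grip": 0},
    {"travel": [0,0,0],"delta_rot": [0,0,0],"grip": 0}
  ]
}}

```text
clock: 14.55
position: [452.6, -267.2, 46.9]
eef_rot: [-0.002, 1.0, 0.002, -0.005]
ft_force: [-0.6, 0.4, 1.1]
width: 85.3
```

Run:
```python
from wfit import *
todo([451.5,-282.7,27],-.013)
c=cam('scene');save(c,'s13.png',(140,120,200,150),3.5)
```

```text
t 14.55 pos [ 452.6 -267.2   46.9] w 85.3 ft [-0.6  0.4  1.1] need mm [ -1.1 -15.5 -19.9] frac [-0.007 -0.103 -0.133] rot frac [-0.0015 -0.0031 -0.0051]
```

View pics/s13.png

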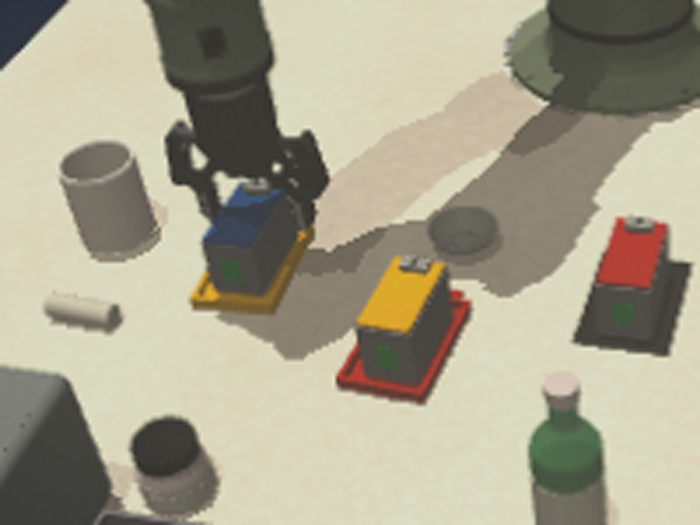

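Emit:
{"fn": "send_rows", "kwargs": {
  "moves": [
    {"travel": [-0.005,-0.1,0],"delta_rot": [-0.0015,-0.003,-0.005],"grip": 0},
    {"travel": [0,0,-0.03],"delta_rot": [0,0,0],"grip": 0}
  ]
}}

```text
clock: 14.8
position: [454.4, -283.6, 46.5]
eef_rot: [0.006, 1.0, -0.001, 0.003]
ft_force: [0.2, -0.8, 0.3]
width: 85.6
```

Run:
```python
from wfit import *
todo([451.5,-282.7,27],-.013)
```

```text
t 14.8 pos [ 454.4 -283.6   46.5] w 85.6 ft [ 0.2 -0.8  0.3] need mm [ -2.9   0.9 -19.5] frac [-0.019  0.006 -0.13 ] rot frac [ 0.0008  0.0016 -0.0001]
```

Emit:
{"fn": "send_rows", "kwargs": {
  "moves": [
    {"travel": [-0.02,0.003,-0.06],"delta_rot": [0.0005,0.0015,0],"grip": 0},
    {"travel": [-0.005,-0.005,-0.06],"delta_rot": [0,0.0005,0],"grip": 0},
    {"travel": [0,0,-0.03],"delta_rot": [0,0,0],"grip": 0},
    {"travel": [0,0,0],"delta_rot": [0,0,0],"grip": 0}
  ]
}}

```text
clock: 15.2
position: [451.3, -284.6, 24.0]
eef_rot: [0.007, 1.0, -0.001, 0.001]
ft_force: [0.4, -0.6, 0.1]
width: 85.4
```

Run:
```python
from wfit import *
todo([451.5,-282.7,27],-.013)
```

```text
t 15.2 pos [ 451.3 -284.6   24. ] w 85.4 ft [ 0.4 -0.6  0.1] need mm [0.2 1.9 3. ] frac [0.001 0.013 0.02 ] rot frac [0.0006 0.0005 0.0002]
```

Good; grip the blue unit.

Emit:
{"fn": "send_rows", "kwargs": {
  "moves": [
    {"travel": [0,0.012,0.015],"delta_rot": [0,0,0],"grip": 1},
    {"travel": [0,0,0],"delta_rot": [0,0,0],"grip": 1},
    {"travel": [0,0,0],"delta_rot": [0,0,0],"grip": 1},
    {"travel": [0,0,0],"delta_rot": [0,0,0],"grip": 1},
    {"travel": [0,0,0],"delta_rot": [0,0,0],"grip": 1},
    {"travel": [0,0,0],"delta_rot": [0,0,0],"grip": 1}
  ],
  "squeeze": 60
}}

```text
clock: 15.8
position: [451.4, -282.3, 26.9]
eef_rot: [0.007, 1.0, -0.001, 0.001]
ft_force: [0.2, -0.2, -3.5]
width: 51.5
```

Run:
```python
from wfit import *
todo([451.5,-282.7,27],-.013)
```

```text
t 15.8 pos [ 451.4 -282.3   26.9] w 51.5 ft [ 0.2 -0.2 -3.5] need mm [ 0.1 -0.4  0.1] frac [ 0.    -0.003  0.   ] rot frac [0.0006 0.0005 0.    ]
```

Emit:
{"fn": "send_rows", "kwargs": {
  "moves": [
    {"travel": [0,0,0.1],"delta_rot": [0,0,0],"grip": 1},
    {"travel": [0,0,0.2],"delta_rot": [0,0,0],"grip": 1},
    {"travel": [0,0,0.25],"delta_rot": [0,0,0],"grip": 1},
    {"travel": [0,0,0.2],"delta_rot": [0,0,0],"grip": 1},
    {"travel": [0,0.1,0.1],"delta_rot": [0,0,0],"grip": 1},
    {"travel": [0.02,0.25,0],"delta_rot": [0,0,-0.005],"grip": 1},
    {"travel": [0.035,0.3,0],"delta_rot": [0,0,-0.005],"grip": 1},
    {"travel": [0.035,0.3,0],"delta_rot": [0,0,-0.005],"grip": 1},
    {"travel": [0.035,0.3,0],"delta_rot": [0,0,-0.005],"grip": 1},
    {"travel": [0.035,0.3,0],"delta_rot": [0,0,-0.005],"grip": 1},
    {"travel": [0.035,0.3,0],"delta_rot": [0,0,-0.005],"grip": 1},
    {"travel": [0.035,0.3,0],"delta_rot": [0,0,-0.005],"grip": 1}
  ]
}}

```text
clock: 17.0
position: [482.5, 45.7, 159.6]
eef_rot: [0.07, 0.998, -0.001, 0.001]
ft_force: [0.8, -0.5, -2.4]
width: 51.1
```

Run:
```python
from wfit import *
todo([521,274.3,150],-.157)
```

```text
t 17.0 pos [482.5  45.7 159.6] w 51.1 ft [ 0.8 -0.5 -2.4] need mm [ 38.5 228.6  -9.6] frac [ 0.257  1.524 -0.064] rot frac [ 0.001   0.0006 -0.0056]
```

Emit:
{"fn": "send_rows", "kwargs": {
  "moves": [
    {"travel": [0.04,0.28,-0.01],"delta_rot": [0.001,0.0006,-0.0028],"grip": 1},
    {"travel": [0.045,0.28,-0.01],"delta_rot": [0,0,-0.0028],"grip": 1},
    {"travel": [0.045,0.28,-0.01],"delta_rot": [0,0,0],"grip": 1},
    {"travel": [0.045,0.28,0],"delta_rot": [0,0,0],"grip": 1},
    {"travel": [0.04,0.2,0],"delta_rot": [0,0,0],"grip": 1},
    {"travel": [0.03,0.12,0],"delta_rot": [0,0,0],"grip": 1},
    {"travel": [0,0,0],"delta_rot": [0,0,0],"grip": 1},
    {"travel": [0,0,0],"delta_rot": [0,0,0],"grip": 1}
  ]
}}

```text
clock: 17.8
position: [516.7, 278.6, 153.8]
eef_rot: [0.075, 0.997, 0.001, -0.001]
ft_force: [-0.1, -1.0, -2.9]
width: 51.3
```

```bash
python3 ball.py
python3 - <<'E'
from wfit import *
todo([521,274.3,110],-.157)
E
```

```text
scene 68 [589.1 265.6 149.7] [559. 240. 103.] [685. 280. 175.]
top 81 [680.8 248.3 102.7] [669. 236.  92.] [695. 261. 110.]
t 17.9 pos [516.9 278.1 154. ] w 51.2 ft [ 0.5 -0.2 -3.5] need mm [  4.1  -3.8 -44. ] frac [ 0.027 -0.025 -0.293] rot frac [-0.0005 -0.0005 -0.0022]
```

Emit:
{"fn": "send_rows", "kwargs": {
  "moves": [
    {"travel": [0.027,-0.025,-0.1],"delta_rot": [-0.0005,-0.0005,-0.002],"grip": 1},
    {"travel": [-0.005,0,-0.15],"delta_rot": [0,0.0005,0],"grip": 1},
    {"travel": [-0.005,0,-0.15],"delta_rot": [0,0.0005,0],"grip": 1},
    {"travel": [-0.005,0,-0.1],"delta_rot": [0,0.0005,0],"grip": 1},
    {"travel": [0,0,0],"delta_rot": [0,0,0],"grip": 1}
  ]
}}

```text
clock: 18.4
position: [520.0, 267.8, 73.8]
eef_rot: [0.082, 0.997, -0.001, -0.002]
ft_force: [-0.4, -0.6, -3.5]
width: 51.2
```

Run:
```python
from wfit import *
todo([521,274.3,29],-.157)
wf('wrist','blue',(521,274),(110,160))
c=cam('wrist');save(c,'w16.png')
```

```text
t 18.4 pos [520.  267.8  73.8] w 51.2 ft [-0.4 -0.6 -3.5] need mm [  1.    6.5 -44.8] frac [ 0.006  0.043 -0.299] rot frac [ 0.0006 -0.0012  0.0023]
wrist blue (110, 160) 21441 centre [508.7 270.9] size [ 70.9 127.7] yaw 1.386 zmed 115.2
```

View pics/w16.png

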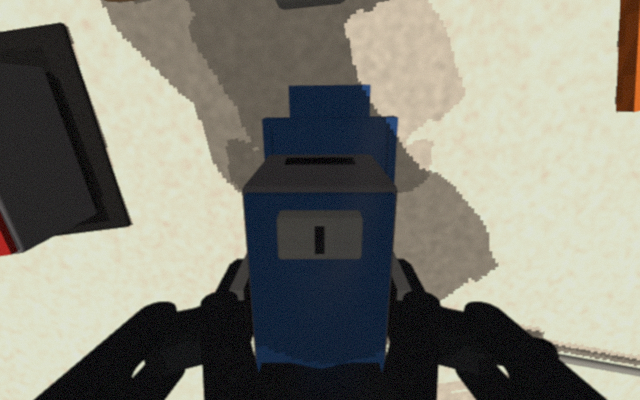

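Emit:
{"fn": "send_rows", "kwargs": {
  "moves": [
    {"travel": [0.006,0.043,-0.08],"delta_rot": [0.0006,-0.001,0.002],"grip": 1},
    {"travel": [0,0.005,-0.1],"delta_rot": [0,0,0],"grip": 1},
    {"travel": [0,0,0],"delta_rot": [0,0,0],"grip": 1}
  ]
}}

```text
clock: 18.8
position: [523.2, 276.6, 48.4]
eef_rot: [0.079, 0.997, 0.002, 0.002]
ft_force: [-0.5, -0.8, -3.4]
width: 51.3
```

Run:
```python
from wfit import *
todo([521,274.3,29],-.157)
```

```text
t 18.8 pos [523.2 276.6  48.4] w 51.3 ft [-0.5 -0.8 -3.4] need mm [ -2.2  -2.3 -19.4] frac [-0.014 -0.015 -0.129] rot frac [-0.001   0.0016  0.0003]
```

Emit:
{"fn": "send_rows", "kwargs": {
  "moves": [
    {"travel": [-0.018,-0.018,-0.05],"delta_rot": [-0.001,0.0016,0],"grip": 1},
    {"travel": [0,0,-0.05],"delta_rot": [0,0,0],"grip": 1},
    {"travel": [0,0,0],"delta_rot": [0,0,0],"grip": 1}
  ]
}}

```text
clock: 19.1
position: [520.2, 273.7, 32.0]
eef_rot: [0.079, 0.997, -0.0, -0.0]
ft_force: [-0.1, -0.1, -2.7]
width: 51.1
```

Run:
```python
from wfit import *
todo([521,274.3,29],-.157)
```

```text
t 19.1 pos [520.2 273.7  32. ] w 51.1 ft [-0.1 -0.1 -2.7] need mm [ 0.8  0.6 -3. ] frac [ 0.006  0.004 -0.02 ] rot frac [ 0.0001 -0.0002  0.0002]
```

Emit:
{"fn": "send_rows", "kwargs": {
  "moves": [
    {"travel": [0.005,0.004,-0.02],"delta_rot": [0,0,0],"grip": 1},
    {"travel": [0,0,0],"delta_rot": [0,0,0],"grip": 1}
  ]
}}

```text
clock: 19.3
position: [521.1, 274.3, 28.8]
eef_rot: [0.079, 0.997, -0.0, -0.0]
ft_force: [0.2, 0.1, -2.6]
width: 51.3
```

Emit:
{"fn": "send_rows", "kwargs": {
  "moves": [
    {"travel": [0,0,0],"delta_rot": [0,0,0],"grip": 0},
    {"travel": [0,0,0],"delta_rot": [0,0,0],"grip": 0},
    {"travel": [0,0,0],"delta_rot": [0,0,0],"grip": 0},
    {"travel": [0,0,0],"delta_rot": [0,0,0],"grip": 0},
    {"travel": [0,0,0],"delta_rot": [0,0,0],"grip": 0}
  ]
}}

```text
clock: 19.8
position: [522.2, 274.9, 30.3]
eef_rot: [0.079, 0.997, 0.001, 0.001]
ft_force: [-0.1, -0.6, -0.4]
width: 85.4
```

Run:
```python
from wfit import *
todo([521,274.3,29],-.157)
c=cam('scene');save(c,'s17.png',(320,140,160,120),4)
```

```text
t 19.8 pos [522.2 274.9  30.3] w 85.4 ft [-0.1 -0.6 -0.4] need mm [-1.2 -0.6 -1.3] frac [-0.008 -0.004 -0.009] rot frac [-0.0004  0.0006  0.0003]
```

View pics/s17.png

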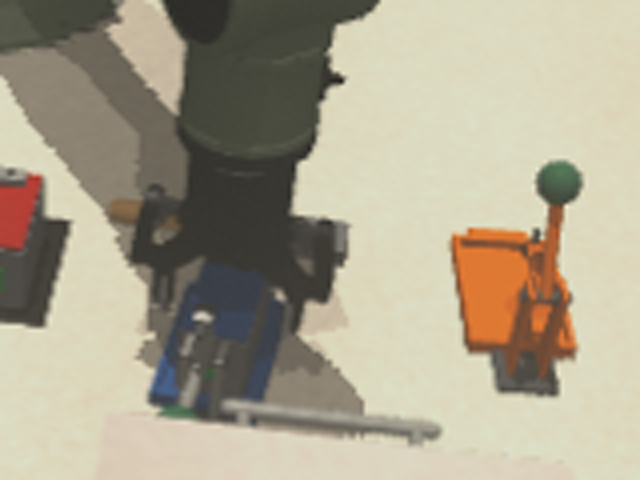

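Emit:
{"fn": "send_rows", "kwargs": {
  "moves": [
    {"travel": [0,0,0.15],"delta_rot": [0,0,0],"grip": 0},
    {"travel": [0,0,0.3],"delta_rot": [0,0,0],"grip": 0},
    {"travel": [0,0,0.3],"delta_rot": [0,0,0],"grip": 0},
    {"travel": [0,-0.2,0.25],"delta_rot": [0,0,0.005],"grip": 0},
    {"travel": [0.01,-0.32,0],"delta_rot": [0,0,0.005],"grip": 0},
    {"travel": [0.01,-0.32,0],"delta_rot": [0,0,0.005],"grip": 0},
    {"travel": [0.01,-0.32,0],"delta_rot": [0,0,0.005],"grip": 0},
    {"travel": [0.01,-0.32,0],"delta_rot": [0,0,0.005],"grip": 0},
    {"travel": [0.01,-0.32,0],"delta_rot": [0,0,0.005],"grip": 0},
    {"travel": [0.01,-0.32,0],"delta_rot": [0,0,0.004],"grip": 0},
    {"travel": [0.01,-0.28,0],"delta_rot": [0,0,0],"grip": 0},
    {"travel": [0,0,0],"delta_rot": [0,0,0],"grip": 0}
  ]
}}

```text
clock: 21.05
position: [528.8, -98.0, 187.8]
eef_rot: [0.021, 1.0, 0.001, 0.003]
ft_force: [-0.0, 1.6, 0.0]
width: 85.3
```

```bash
python3 ball.py
python3 - <<'E'
from wfit import *
todo([539,-97.4,27],-.06)
wf('top','blue',(521,274),(55,76)); 
f=wf('wrist','yellow',(539,-97.5),(55,76))
wf('wrist','red',(537,-101),(-5,20))
wf('wrist','red',(537,-101),(9,20))
wf('top','yellow',(450,-283),(-5,20))
wf('top','yellow',(450,-283),(9,20))
c=cam('wrist');save(c,'w18.png')
c=cam('top');save(c,'t18.png',(230,140,260,130),3)
E
```

```text
scene 15 [680.7 248.2 106.5] [675. 240. 103.] [685. 256. 109.]
top 79 [680.8 248.  102.7] [670. 235.  89.] [695. 261. 111.]
t 21.15 pos [529.2 -92.9 187.6] w 85.8 ft [-0.9  0.9 -0.2] need mm [   9.8   -4.5 -160.6] frac [ 0.065 -0.03  -1.071] rot frac [-0.001   0.0019 -0.0072]
top blue (55, 76) 446 centre [520.6 274.8] size [46.5 86.9] yaw -0.136 zmed 68.5
wrist yellow (55, 76) 1547 centre [538. -98.] size [48.5 90.8] yaw -0.069 zmed 68.0
wrist red (-5, 20) 4516 centre [ 528.5 -100.3] size [ 83.2 145.2] yaw -0.075 zmed 4.6
wrist red (9, 20) 1512 centre [ 537.6 -102. ] size [ 81.6 126. ] yaw -0.08 zmed 12.0
top yellow (-5, 20) 0 centre [0. 0.] size [0. 0.] yaw 0.0 zmed nan
top yellow (9, 20) 0 centre [0. 0.] size [0. 0.] yaw 0.0 zmed nan
  return _methods._mean(a, axis=axis, dtype=dtype,
  ret = ret.dtype.type(ret / rcount)
```

View pics/w18.png

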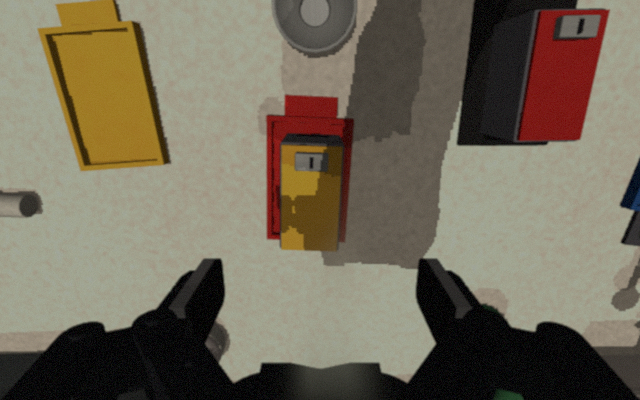

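View pics/t18.png

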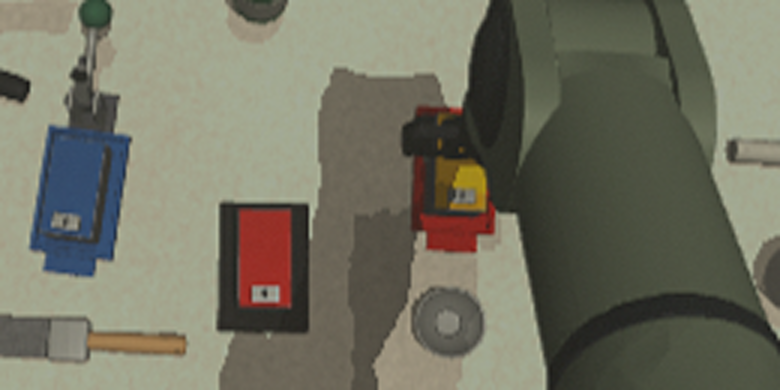

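Run:
```python
from wfit import *
wf('wrist','yellow',(450,-283),(-5,20),80)
wf('wrist','yellow',(450,-283),(9,20),80)
todo([538.5,-98,27],-.07)
```

```text
wrist yellow (-5, 20) 12200 centre [ 444.7 -285.1] size [ 84.  149.9] yaw 0.037 zmed 4.1
wrist yellow (9, 20) 2567 centre [ 453.7 -284.5] size [ 83.9 126.4] yaw 0.04 zmed 11.8
t 21.65 pos [529.4 -91.4 187.6] w 85.3 ft [-0.1  0.7  0.5] need mm [   9.1   -6.6 -160.6] frac [ 0.061 -0.044 -1.071] rot frac [-0.001   0.0018 -0.0113]
```

Emit:
{"fn": "send_rows", "kwargs": {
  "moves": [
    {"travel": [0.061,-0.044,-0.05],"delta_rot": [-0.001,0.0018,-0.011],"grip": 0},
    {"travel": [0,0,-0.2],"delta_rot": [0,0,0],"grip": 0},
    {"travel": [-0.005,0,-0.2],"delta_rot": [0,0.0005,0],"grip": 0},
    {"travel": [-0.005,0,-0.15],"delta_rot": [0,0.0005,0],"grip": 0},
    {"travel": [0,0,0],"delta_rot": [0,0,0],"grip": 0}
  ]
}}

```text
clock: 22.15
position: [540.1, -99.5, 93.8]
eef_rot: [0.038, 0.999, -0.001, -0.001]
ft_force: [0.2, -0.2, 0.0]
width: 85.8
```

Run:
```python
from wfit import *
c=cam('wrist')
todo([538.5,-98,27],-.07)
```

```text
t 22.2 pos [540.8 -99.6  95.2] w 85.5 ft [-0.2  0.5  0.7] need mm [ -2.3   1.6 -68.2] frac [-0.015  0.011 -0.455] rot frac [0.0005 0.0001 0.0022]
```

Emit:
{"fn": "send_rows", "kwargs": {
  "moves": [
    {"travel": [-0.015,0.011,-0.15],"delta_rot": [0.0005,0,0.002],"grip": 0},
    {"travel": [-0.005,0,-0.15],"delta_rot": [0,0.0005,0],"grip": 0},
    {"travel": [-0.005,0,-0.1],"delta_rot": [0,0.0005,0],"grip": 0},
    {"travel": [0,0,0],"delta_rot": [0,0,0],"grip": 0}
  ]
}}

```text
clock: 22.6
position: [540.8, -99.1, 37.4]
eef_rot: [0.037, 0.999, -0.001, 0.002]
ft_force: [-0.6, -1.0, 0.6]
width: 85.4
```

Run:
```python
from wfit import *
c=cam('scene');save(c,'s19.png',(180,140,160,120),4)
todo([538.5,-98,27],-.07)
```

```text
t 22.65 pos [541.3 -99.2  38.3] w 85.6 ft [0.4 0.2 1.8] need mm [ -2.8   1.2 -11.3] frac [-0.019  0.008 -0.076] rot frac [0.0004 0.0014 0.0011]
```

View pics/s19.png

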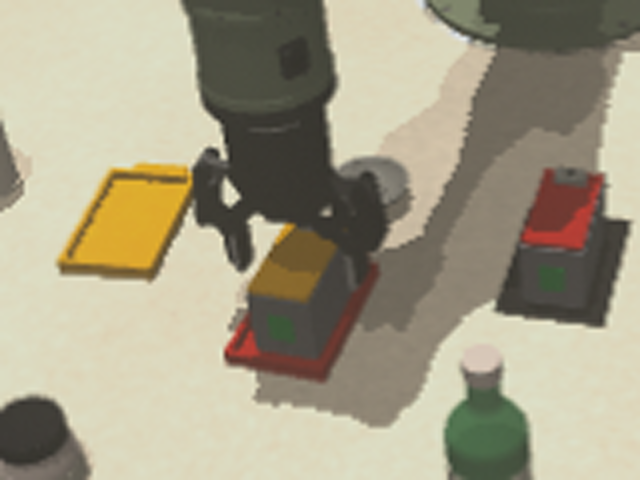

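Emit:
{"fn": "send_rows", "kwargs": {
  "moves": [
    {"travel": [-0.02,0.008,-0.05],"delta_rot": [0.0004,0.0014,0.001],"grip": 0},
    {"travel": [0,0,-0.03],"delta_rot": [0,0,0],"grip": 0},
    {"travel": [0,0,0],"delta_rot": [0,0,0],"grip": 1},
    {"travel": [0,0,0],"delta_rot": [0,0,0],"grip": 1},
    {"travel": [0,0,0],"delta_rot": [0,0,0],"grip": 1},
    {"travel": [0,0,0],"delta_rot": [0,0,0],"grip": 1},
    {"travel": [0,0,0],"delta_rot": [0,0,0],"grip": 1},
    {"travel": [0,0,0],"delta_rot": [0,0,0],"grip": 1}
  ],
  "squeeze": 60
}}

```text
clock: 23.45
position: [539.7, -98.2, 28.7]
eef_rot: [0.035, 0.999, -0.0, 0.002]
ft_force: [-0.4, -1.1, -4.7]
width: 51.4
```

Run:
```python
from wfit import *
todo([538.5,-98,27],-.07)
```

```text
t 23.45 pos [539.7 -98.2  28.7] w 51.4 ft [-0.4 -1.1 -4.7] need mm [-1.2  0.2 -1.7] frac [-0.008  0.001 -0.012] rot frac [0.0002 0.0011 0.0002]
```

Emit:
{"fn": "send_rows", "kwargs": {
  "moves": [
    {"travel": [0,0,0.1],"delta_rot": [0,0,0],"grip": 1},
    {"travel": [0,0,0.2],"delta_rot": [0,0,0],"grip": 1},
    {"travel": [0,0,0.2],"delta_rot": [0,0,0],"grip": 1},
    {"travel": [0,0,0.1],"delta_rot": [0,0,0],"grip": 1},
    {"travel": [-0.08,-0.18,0],"delta_rot": [0,0,0.009],"grip": 1},
    {"travel": [-0.1,-0.22,0],"delta_rot": [0,0,0.009],"grip": 1},
    {"travel": [-0.1,-0.22,0],"delta_rot": [0,0,0.009],"grip": 1},
    {"travel": [-0.1,-0.22,0],"delta_rot": [0,0,0.008],"grip": 1},
    {"travel": [-0.1,-0.2,0],"delta_rot": [0,0,0],"grip": 1},
    {"travel": [-0.08,-0.16,0],"delta_rot": [0,0,0],"grip": 1},
    {"travel": [0,0,0],"delta_rot": [0,0,0],"grip": 1},
    {"travel": [0,0,0],"delta_rot": [0,0,0],"grip": 1}
  ]
}}

```text
clock: 24.65
position: [451.3, -284.1, 134.1]
eef_rot: [-0.023, 1.0, -0.001, 0.005]
ft_force: [-0.7, 0.9, -4.8]
width: 51.3
```

Run:
```python
from wfit import *
c=cam('wrist');save(c,'w20.png')
todo([454.5,-284.2,30],.042)
```

```text
t 24.7 pos [ 451.2 -284.2  134.1] w 51.6 ft [-0.5 -0.8 -3.7] need mm [   3.3   -0.  -104.1] frac [ 0.022 -0.    -0.694] rot frac [ 0.0009  0.0029 -0.0012]
```

View pics/w20.png

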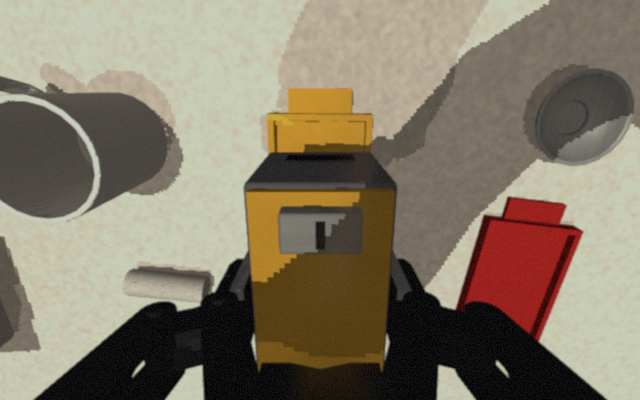

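Emit:
{"fn": "send_rows", "kwargs": {
  "moves": [
    {"travel": [0.022,0,-0.1],"delta_rot": [0.0009,0.003,-0.001],"grip": 1},
    {"travel": [-0.004,0,-0.15],"delta_rot": [0,0.0005,0],"grip": 1},
    {"travel": [-0.004,0,-0.15],"delta_rot": [0,0.0005,0],"grip": 1},
    {"travel": [-0.004,0,-0.1],"delta_rot": [0,0.0005,0],"grip": 1},
    {"travel": [0,0,0],"delta_rot": [0,0,0],"grip": 1}
  ]
}}

```text
clock: 25.2
position: [456.3, -279.3, 54.3]
eef_rot: [-0.024, 1.0, 0.001, -0.003]
ft_force: [-0.3, 0.1, -3.4]
width: 51.4
```

Run:
```python
from wfit import *
c=cam('wrist')
todo([454.5,-284.2,30],.042)
```

```text
t 25.25 pos [ 456.6 -279.5   55.2] w 51.3 ft [ 0.   0.9 -4.7] need mm [ -2.1  -4.7 -25.2] frac [-0.014 -0.032 -0.168] rot frac [-0.0004 -0.0015 -0.0022]
```

Emit:
{"fn": "send_rows", "kwargs": {
  "moves": [
    {"travel": [-0.014,-0.032,-0.05],"delta_rot": [-0.0004,-0.0015,-0.002],"grip": 1},
    {"travel": [0,0,-0.06],"delta_rot": [0,0,0],"grip": 1},
    {"travel": [0,0,0],"delta_rot": [0,0,0],"grip": 1}
  ]
}}

```text
clock: 25.55
position: [455.8, -284.3, 38.5]
eef_rot: [-0.022, 1.0, -0.0, 0.001]
ft_force: [-0.4, 0.4, -4.5]
width: 50.8
```

Run:
```python
from wfit import *
c=cam('wrist')
todo([454.5,-284.2,30],.042)
```

```text
t 25.6 pos [ 455.9 -284.6   39. ] w 51.0 ft [-0.8 -0.6 -4.9] need mm [-1.4  0.4 -9. ] frac [-0.009  0.002 -0.06 ] rot frac [ 0.0004  0.0008 -0.0003]
```

Emit:
{"fn": "send_rows", "kwargs": {
  "moves": [
    {"travel": [-0.01,0,-0.05],"delta_rot": [0.0003,0.0008,0],"grip": 1},
    {"travel": [0,0,0],"delta_rot": [0,0,0],"grip": 1}
  ]
}}

```text
clock: 25.8
position: [454.6, -284.8, 31.5]
eef_rot: [-0.022, 1.0, -0.0, 0.0]
ft_force: [-0.3, -0.5, -4.1]
width: 51.1
```

Run:
```python
from wfit import *
todo([454.5,-284.2,29],.042)
```

```text
t 25.8 pos [ 454.6 -284.8   31.5] w 51.1 ft [-0.3 -0.5 -4.1] need mm [-0.1  0.6 -2.5] frac [-0.     0.004 -0.017] rot frac [ 0.0002  0.0002 -0.0003]
```

Emit:
{"fn": "send_rows", "kwargs": {
  "moves": [
    {"travel": [0,0.004,-0.012],"delta_rot": [0,0,0],"grip": 1},
    {"travel": [0,0,0],"delta_rot": [0,0,0],"grip": 0},
    {"travel": [0,0,0],"delta_rot": [0,0,0],"grip": 0},
    {"travel": [0,0,0],"delta_rot": [0,0,0],"grip": 0},
    {"travel": [0,0,0],"delta_rot": [0,0,0],"grip": 0},
    {"travel": [0,0,0],"delta_rot": [0,0,0],"grip": 0}
  ]
}}

```text
clock: 26.4
position: [455.7, -284.7, 30.8]
eef_rot: [-0.021, 1.0, -0.001, 0.002]
ft_force: [-0.1, -0.5, -0.0]
width: 85.3
```

Run:
```python
from wfit import *
c=cam('scene');save(c,'s22.png',(140,120,200,150),3.5)
todo([454.5,-284.2,200],.042)
```

```text
t 26.45 pos [ 455.7 -284.7   30.8] w 85.7 ft [ 0.2  0.8 -0.5] need mm [ -1.2   0.5 169.2] frac [-0.008  0.003  1.128] rot frac [ 0.0006  0.001  -0.0003]
```

View pics/s22.png

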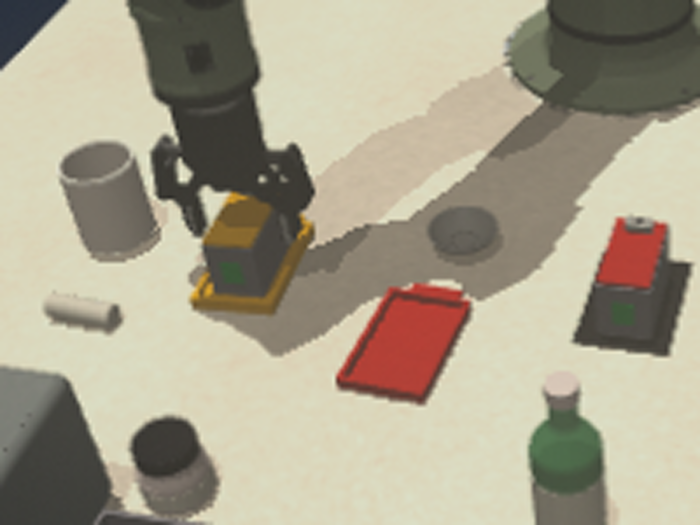

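Yellow rests in its cradle. Lift and go to the red unit on the mat (450,92).

Emit:
{"fn": "send_rows", "kwargs": {
  "moves": [
    {"travel": [0,0,0.15],"delta_rot": [0,0,0],"grip": 0},
    {"travel": [0,0,0.3],"delta_rot": [0,0,0],"grip": 0},
    {"travel": [0,0,0.3],"delta_rot": [0,0,0],"grip": 0},
    {"travel": [0,0.2,0.25],"delta_rot": [0,0,0],"grip": 0},
    {"travel": [0,0.32,0],"delta_rot": [0,0,-0.01],"grip": 0},
    {"travel": [0,0.32,0],"delta_rot": [0,0,-0.01],"grip": 0},
    {"travel": [0,0.32,0],"delta_rot": [0,0,0],"grip": 0},
    {"travel": [0,0.32,0],"delta_rot": [0,0,0],"grip": 0},
    {"travel": [0,0.32,0],"delta_rot": [0,0,0],"grip": 0},
    {"travel": [0,0.32,0],"delta_rot": [0,0,0],"grip": 0},
    {"travel": [0,0.28,0],"delta_rot": [0,0,0],"grip": 0},
    {"travel": [0,0,0],"delta_rot": [0,0,0],"grip": 0}
  ]
}}

```text
clock: 27.65
position: [452.1, 88.4, 188.6]
eef_rot: [0.013, 1.0, -0.0, 0.005]
ft_force: [1.2, -1.6, -0.7]
width: 85.2
```

Run:
```python
from wfit import *
wf('top','yellow',(453,-284),(55,76)); 
wf('wrist','red',(450,92),(55,76))
c=cam('wrist');save(c,'w23.png')
c=cam('top');save(c,'t23.png',(230,140,260,130),3)
todo([450,92,26],-.02)
```

```text
top yellow (55, 76) 504 centre [ 455.4 -283.7] size [48.2 94.8] yaw 0.023 zmed 68.5
wrist red (55, 76) 5527 centre [449.   92.9] size [49.5 91. ] yaw -0.024 zmed 67.0
t 27.85 pos [452.4  82.  188.4] w 85.6 ft [ 0.3 -0.8  0.2] need mm [  -2.4   10.  -162.4] frac [-0.016  0.067 -1.083] rot frac [0.0008 0.0028 0.0047]
```

View pics/t23.png

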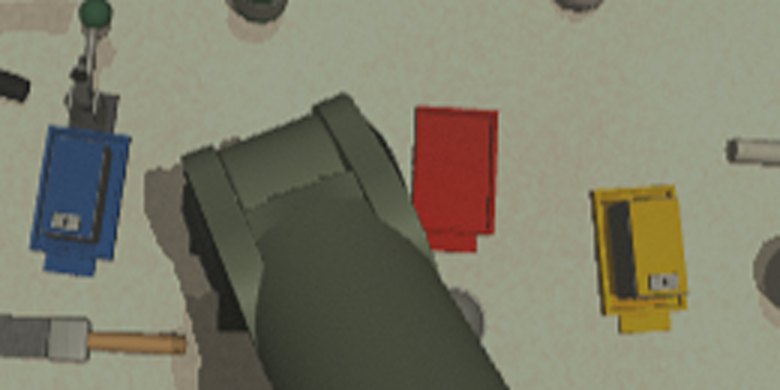

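Emit:
{"fn": "send_rows", "kwargs": {
  "moves": [
    {"travel": [-0.018,0.07,0],"delta_rot": [0.0008,0.003,0.004],"grip": 0},
    {"travel": [0,0,-0.2],"delta_rot": [0,0,0],"grip": 0},
    {"travel": [-0.005,0,-0.2],"delta_rot": [0,0.0005,0],"grip": 0},
    {"travel": [-0.005,0,-0.18],"delta_rot": [0,0.0005,0],"grip": 0},
    {"travel": [0,0,0],"delta_rot": [0,0,0],"grip": 0}
  ]
}}

```text
clock: 28.35
position: [449.0, 90.5, 100.0]
eef_rot: [0.014, 1.0, 0.001, -0.001]
ft_force: [0.0, 0.2, 1.0]
width: 85.1
```

Run:
```python
from wfit import *
c=cam('wrist')
todo([449.5,92.5,26],-.024)
```

```text
t 28.4 pos [449.8  90.6 101.5] w 85.4 ft [-0.2  0.  -0.1] need mm [ -0.3   1.9 -75.5] frac [-0.002  0.013 -0.503] rot frac [-0.0005 -0.0004  0.0013]
```

Emit:
{"fn": "send_rows", "kwargs": {
  "moves": [
    {"travel": [-0.005,0.01,-0.15],"delta_rot": [-0.0005,0,0.001],"grip": 0},
    {"travel": [-0.005,0,-0.15],"delta_rot": [0,0.0005,0],"grip": 0},
    {"travel": [-0.005,0,-0.1],"delta_rot": [0,0.0005,0],"grip": 0},
    {"travel": [0,0,0],"delta_rot": [0,0,0],"grip": 0}
  ]
}}

```text
clock: 28.8
position: [451.2, 92.3, 45.3]
eef_rot: [0.014, 1.0, 0.001, 0.001]
ft_force: [-0.5, 1.1, -0.3]
width: 85.4
```

Run:
```python
from wfit import *
c=cam('wrist')
todo([449.5,92.5,26],-.024)
```

```text
t 28.85 pos [451.7  92.3  46.2] w 85.5 ft [ 0.1 -0.5  1. ] need mm [ -2.2   0.2 -20.2] frac [-0.015  0.001 -0.134] rot frac [-0.0007  0.0009  0.0011]
```

Emit:
{"fn": "send_rows", "kwargs": {
  "moves": [
    {"travel": [-0.018,0,-0.07],"delta_rot": [-0.0007,0.0009,0.001],"grip": 0},
    {"travel": [0,0,-0.06],"delta_rot": [0,0,0],"grip": 0},
    {"travel": [0,0,0],"delta_rot": [0,0,0],"grip": 1},
    {"travel": [0,0,0],"delta_rot": [0,0,0],"grip": 1},
    {"travel": [0,0,0],"delta_rot": [0,0,0],"grip": 1},
    {"travel": [0,0,0],"delta_rot": [0,0,0],"grip": 1},
    {"travel": [0,0,0],"delta_rot": [0,0,0],"grip": 1},
    {"travel": [0,0,0],"delta_rot": [0,0,0],"grip": 1}
  ],
  "squeeze": 60
}}

```text
clock: 29.65
position: [450.8, 92.5, 29.0]
eef_rot: [0.012, 1.0, 0.001, 0.002]
ft_force: [-0.2, -0.7, -3.7]
width: 51.3
```

Run:
```python
from wfit import *
todo([449.5,92.5,26],-.024)
```

```text
t 29.65 pos [450.8  92.5  29. ] w 51.3 ft [-0.2 -0.7 -3.7] need mm [-1.3  0.  -3. ] frac [-0.008  0.    -0.02 ] rot frac [-0.0003  0.0014  0.0003]
```

Emit:
{"fn": "send_rows", "kwargs": {
  "moves": [
    {"travel": [0,0,0.1],"delta_rot": [0,0,0],"grip": 1},
    {"travel": [0,0,0.2],"delta_rot": [0,0,0],"grip": 1},
    {"travel": [0,0,0.2],"delta_rot": [0,0,0],"grip": 1},
    {"travel": [0,0,0.1],"delta_rot": [0,0,0],"grip": 1},
    {"travel": [0.08,-0.18,0],"delta_rot": [0,0,-0.006],"grip": 1},
    {"travel": [0.1,-0.22,0],"delta_rot": [0,0,-0.006],"grip": 1},
    {"travel": [0.1,-0.22,0],"delta_rot": [0,0,-0.004],"grip": 1},
    {"travel": [0.1,-0.22,0],"delta_rot": [0,0,0],"grip": 1},
    {"travel": [0.1,-0.22,0],"delta_rot": [0,0,0],"grip": 1},
    {"travel": [0.08,-0.18,0],"delta_rot": [0,0,0],"grip": 1},
    {"travel": [0,0,0],"delta_rot": [0,0,0],"grip": 1},
    {"travel": [0,0,0],"delta_rot": [0,0,0],"grip": 1}
  ]
}}

```text
clock: 30.85
position: [534.7, -101.2, 122.3]
eef_rot: [0.037, 0.999, 0.0, 0.001]
ft_force: [-0.9, 1.3, -4.8]
width: 51.5
```

Run:
```python
from wfit import *
c=cam('wrist');save(c,'w26.png')
todo([538.9,-101.8,31],-.077)
```

```text
t 30.9 pos [ 534.7 -101.3  122.4] w 51.2 ft [-0.3 -0.7 -3.8] need mm [  4.2  -0.5 -91.4] frac [ 0.028 -0.003 -0.609] rot frac [-0.0001  0.0008 -0.0009]
```

View pics/w26.png

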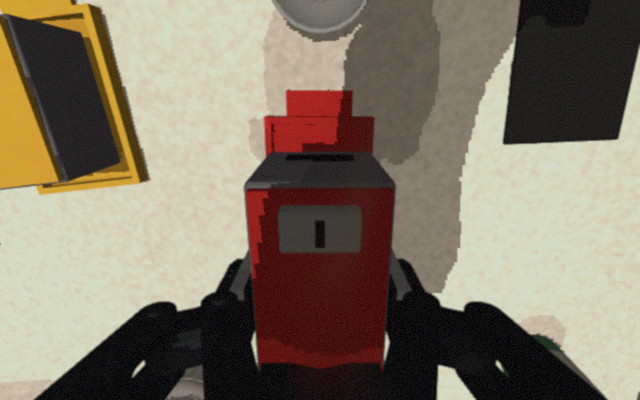

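Emit:
{"fn": "send_rows", "kwargs": {
  "moves": [
    {"travel": [0.025,-0.003,-0.1],"delta_rot": [0,0.0008,-0.0009],"grip": 1},
    {"travel": [-0.004,0,-0.15],"delta_rot": [0,0.0005,0],"grip": 1},
    {"travel": [-0.004,0,-0.15],"delta_rot": [0,0.0005,0],"grip": 1},
    {"travel": [0,0,-0.03],"delta_rot": [0,0.0005,0],"grip": 1},
    {"travel": [0,0,0],"delta_rot": [0,0,0],"grip": 1}
  ]
}}

```text
clock: 31.4
position: [537.1, -97.3, 53.3]
eef_rot: [0.036, 0.999, 0.001, -0.003]
ft_force: [-0.6, -0.3, -4.3]
width: 51.1
```

Run:
```python
from wfit import *
c=cam('wrist')
todo([538.9,-101.8,31],-.077)
```

```text
t 31.45 pos [537.1 -97.2  53.7] w 51.3 ft [-1.5 -0.1 -4.4] need mm [  1.8  -4.6 -22.7] frac [ 0.012 -0.03  -0.151] rot frac [-0.0006 -0.0018 -0.0017]
```

Emit:
{"fn": "send_rows", "kwargs": {
  "moves": [
    {"travel": [0.01,-0.03,-0.05],"delta_rot": [-0.0006,-0.0018,-0.0017],"grip": 1},
    {"travel": [0,0,-0.045],"delta_rot": [0,0,0],"grip": 1},
    {"travel": [0,0,0],"delta_rot": [0,0,0],"grip": 1}
  ]
}}

```text
clock: 31.75
position: [539.9, -102.0, 40.0]
eef_rot: [0.039, 0.999, -0.0, 0.002]
ft_force: [-0.1, -0.2, -4.7]
width: 50.7
```

Run:
```python
from wfit import *
c=cam('wrist')
todo([538.9,-101.8,31],-.077)
```

```text
t 31.8 pos [ 540.  -102.1   40.4] w 51.1 ft [-0.8 -1.  -4.4] need mm [-1.1  0.3 -9.4] frac [-0.008  0.002 -0.062] rot frac [0.0002 0.0011 0.0001]
```

Emit:
{"fn": "send_rows", "kwargs": {
  "moves": [
    {"travel": [-0.008,0,-0.05],"delta_rot": [0.0002,0.001,0],"grip": 1},
    {"travel": [0,0,0],"delta_rot": [0,0,0],"grip": 1}
  ]
}}

```text
clock: 32.0
position: [539.0, -102.2, 32.8]
eef_rot: [0.039, 0.999, -0.0, 0.001]
ft_force: [-0.3, 0.4, -4.7]
width: 50.8
```

Run:
```python
from wfit import *
todo([538.9,-101.8,31],-.077)
```

```text
t 32.0 pos [ 539.  -102.2   32.8] w 50.8 ft [-0.3  0.4 -4.7] need mm [-0.1  0.4 -1.8] frac [-0.001  0.003 -0.012] rot frac [0.0001 0.0003 0.0001]
```

Emit:
{"fn": "send_rows", "kwargs": {
  "moves": [
    {"travel": [0,0.002,-0.012],"delta_rot": [0,0,0],"grip": 1},
    {"travel": [0,0,0],"delta_rot": [0,0,0],"grip": 0},
    {"travel": [0,0,0],"delta_rot": [0,0,0],"grip": 0},
    {"travel": [0,0,0],"delta_rot": [0,0,0],"grip": 0},
    {"travel": [0,0,0],"delta_rot": [0,0,0],"grip": 0},
    {"travel": [0,0,0],"delta_rot": [0,0,0],"grip": 0}
  ]
}}

```text
clock: 32.6
position: [540.1, -102.0, 31.9]
eef_rot: [0.039, 0.999, -0.0, 0.002]
ft_force: [0.3, -0.1, -0.1]
width: 85.3
```

Run:
```python
from wfit import *
c=cam('scene');save(c,'s29.png',(140,120,200,150),3.5)
todo([538.9,-101.8,200],-.077)
```

```text
t 32.65 pos [ 540.1 -101.9   31.9] w 85.4 ft [-0.1  0.5 -0.3] need mm [-1.200e+00  1.000e-01  1.681e+02] frac [-8.000e-03  1.000e-03  1.121e+00] rot frac [0.0001 0.0011 0.0001]
```

View pics/s29.png

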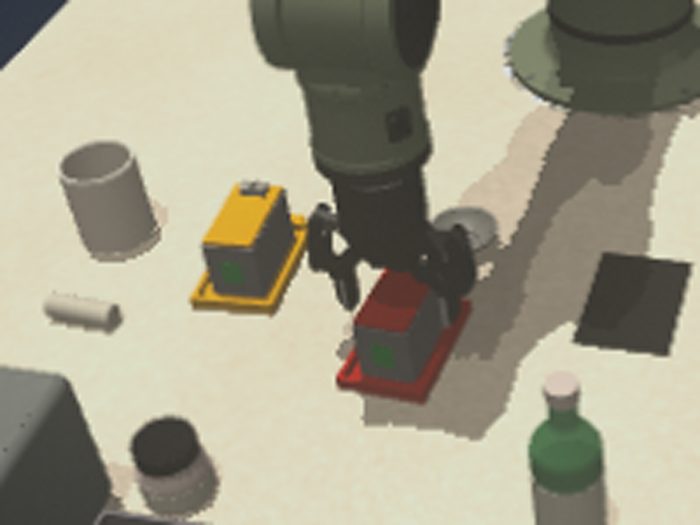

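Red rests in its cradle. Retreat upward and over the mat for the last check.

Emit:
{"fn": "send_rows", "kwargs": {
  "moves": [
    {"travel": [0,0,0.15],"delta_rot": [0,0,0],"grip": 0},
    {"travel": [0,0,0.3],"delta_rot": [0,0,0],"grip": 0},
    {"travel": [0,0,0.3],"delta_rot": [0,0,0],"grip": 0},
    {"travel": [-0.1,0.2,0.25],"delta_rot": [0,0,0],"grip": 0},
    {"travel": [-0.1,0.3,0],"delta_rot": [0,0,0],"grip": 0},
    {"travel": [-0.1,0.3,0],"delta_rot": [0,0,0],"grip": 0},
    {"travel": [-0.1,0.25,0],"delta_rot": [0,0,0],"grip": 0},
    {"travel": [-0.1,0.2,0],"delta_rot": [0,0,0],"grip": 0},
    {"travel": [0,0,0],"delta_rot": [0,0,0],"grip": 0},
    {"travel": [0,0,0],"delta_rot": [0,0,0],"grip": 0}
  ]
}}

```text
clock: 33.65
position: [461.0, 90.8, 188.0]
eef_rot: [0.04, 0.999, 0.001, 0.003]
ft_force: [-0.1, -0.4, 0.0]
width: 85.4
```

```bash
python3 ball.py
python3 - <<'E'
from wfit import *
for u,p in (('red',(537.6,-101.8)),('yellow',(453.7,-284.2)),('blue',(521,274.5))): wf('top',u,p,(55,76))
c=cam('top');save(c,'t30.png',(210,120,280,150),2.8)
todo([450,92,200],0)
E
```

```text
scene 15 [680.6 248.2 106.4] [675. 240. 103.] [685. 256. 109.]
top 77 [681.  248.2 102.9] [670. 235.  92.] [695. 262. 110.]
top red (55, 76) 500 centre [ 538.5 -101. ] size [47.8 92.9] yaw -0.09 zmed 68.6
top yellow (55, 76) 499 centre [ 455.4 -283.7] size [48.3 94.5] yaw 0.046 zmed 68.5
top blue (55, 76) 454 centre [521.2 274.2] size [46.7 87.7] yaw -0.13 zmed 68.3
t 33.95 pos [461.4  89.6 187.7] w 85.5 ft [-0.4 -0.2 -0.1] need mm [-11.4   2.4  12.3] frac [-0.076  0.016  0.082] rot frac [-0.0005  0.002   0.0261]
```

View pics/t30.png

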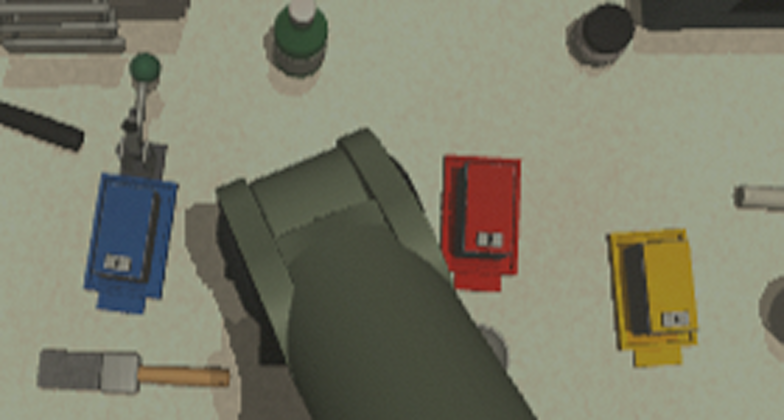

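All three sit centred in their own cradles, the clamp is open and the arm is clear, so I'm handing in.

```bash
python3 -c "
from workcell import arm
print(arm.close_job())"
```

```text
the job is handed in; nothing more can be done
None
```

The job is finished and handed in at about 34 s, but it may not pass. While I was setting the red mechanism on the mat, the wrist force read about 126 N vertically (129 N in total), over the 120 N limit. It happened when I stepped down too far on contact; I backed off in the next 0.1 s step. The close-out gives no verdict, so I can't tell whether that counts as a failure.

**What I did:**
- I flipped the blue cradle's clamp fully open. It stuck part way, at roughly 0.9 rad, after the first push and needed a second.
- I parked red on the black mat, then put blue in the blue cradle, yellow in the yellow one and red in the red one.
- The last three were released 2–4 mm above the cradle floor to avoid pressing down again.

**Last checks from the top camera:**

| Check | Result |
|---|---|
| Red, centre from cradle centre | about 1 mm |
| Yellow, centre from cradle centre | about 2 mm |
| Blue, centre from cradle centre | under 1 mm |
| Lengthwise angle error | under 0.03 rad for all three |
| Top plates | about 68.5 mm high, matching mechanisms flat on the floor |
| Clamp | ball about 81 mm beyond the pivot and 94 mm up, matching fully open |
| Gripper | open and clear, with no contact force |

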